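# Load the glass grinder's carriage from the carousel

### The job

Load the rim grinder: swing its cam lever free, pull the carriage all the way out, and stand every glass from the carousel upright in the carriage's tray, one to a bay, turning the carousel by its crank to bring each glass into the opening of the dust cover. Once all the glasses are in, push the carriage fully home under the grinding head and swing the cam lever back to fully locked. Leave the cork and stone wheels in the carousel, and do not disturb the bottle, mug and wooden block on the bench.

Things in the scene. Friction and masses are not known exactly. Their poses are not given: they have to be found in the camera images.
- glass1: Small upright bell-shaped green glass, about 100 g, pale ground ring on its flat top. Heavy flared foot 50 mm across over the lowest 16 mm, narrowing to 38 mm at 30 mm up, then nearly straight (38 to 36 mm) to the top, 64 mm high. Origin: centre of its underside; z axis up through it. In one of the carousel's compartments; two or three of the three glasses are there (an absent one reads None).
- glass2: Small upright bell-shaped green glass, about 100 g, pale ground ring on its flat top. Heavy flared foot 50 mm across over the lowest 16 mm, narrowing to 38 mm at 30 mm up, then nearly straight (38 to 36 mm) to the top, 64 mm high. Origin: centre of its underside; z axis up through it. In one of the carousel's compartments; two or three of the three glasses are there (an absent one reads None).
- glass3: Small upright bell-shaped green glass, about 100 g, pale ground ring on its flat top. Heavy flared foot 50 mm across over the lowest 16 mm, narrowing to 38 mm at 30 mm up, then nearly straight (38 to 36 mm) to the top, 64 mm high. Origin: centre of its underside; z axis up through it. In one of the carousel's compartments; two or three of the three glasses are there (an absent one reads None).
- cork_wheel: Flat cork polishing wheel, 60 mm diameter, 18 mm thick, lying in a compartment of the carousel; it stays there. Origin: centre of its underside.
- stone_wheel: White stone grinding wheel, 52 mm diameter, 22 mm thick, with a small brass boss on top, lying in a compartment of the carousel; it stays there. Origin: centre of its underside.
- carousel (a joint): Angle of the revolving carousel in rad, growing counter-clockwise seen from above, stops at -6.28 and +6.28. Round wooden turntable, 310 mm across, floor 20 mm above the bench, with a rim 30 mm high and five equal compartments parted by radial walls 30 mm high, around a drum 120 mm across and 40 mm high. The compartments' centres lie 110 mm from the axis. It turns with light friction (about 0.1 N m) and stays where it is left; what lies in it turns with it.
- carousel_axis (a point): Fixed point on the carousel's vertical axis at bench height (z = 0). Its x axis points from the axis away from the cover's opening, z up.
- crank_post (a point): Top centre of the crank's upright round black post, 155 mm above the bench: 16 mm diameter, standing 41 mm above its crank arm, above the cover. It is 42 mm from the carousel's axis, and it turns with the carousel (it always points between two compartments, 36 degrees from their centres).
- window (a point): Centre of the opening in the roof of the clear square dust cover (340 mm square, top 104 mm above the bench) which covers the rest of the carousel: 110 mm from the axis, 104 mm above the bench. The opening is 144 mm wide (along this frame's y) and reaches from 30 mm from the axis out through the open front of the cover (this frame's -x side). The cover is fixed. A glass stands clear for a grasp from above only when it is in the opening; one compartment fits it at a time.
- carriage (a joint): Travel of the grinder's sliding carriage in m: 0 is fully home (tray under the grinding head), 0.20 is pulled all the way out, at the loading stop. Slides with about 2.5 N of friction. It cannot move out while the cam lever is locked, nor come home past a locked lever.
- carriage_post (a point): Top centre of the carriage's upright round black handle post, 102 mm above the bench: 16 mm diameter, 78 mm tall, at the front end of the carriage. Its y axis points the way the carriage pulls out. The grinding head over the home position ends 95 mm behind the post when home; its wheel's underside is 118 mm above the bench.
- bay1 (a point): One of three bays in a row in the carriage's tray (the one farthest from the handle post). Point: centre of the bay's floor, 24 mm above the bench. The bay is 72 mm (its x) by 58 mm (its y) inside, with walls 18 mm above its floor, one glass per bay; the bays are 62 mm apart along y. Its y axis points the way the carriage pulls out, z up. It moves with the carriage.
- bay2 (a point): One of three bays in a row in the carriage's tray (the middle one). Point: centre of the bay's floor, 24 mm above the bench. The bay is 72 mm (its x) by 58 mm (its y) inside, with walls 18 mm above its floor, one glass per bay; the bays are 62 mm apart along y. Its y axis points the way the carriage pulls out, z up. It moves with the carriage.
- bay3 (a point): One of three bays in a row in the carriage's tray (the one nearest the handle post). Point: centre of the bay's floor, 24 mm above the bench. The bay is 72 mm (its x) by 58 mm (its y) inside, with walls 18 mm above its floor, one glass per bay; the bays are 62 mm apart along y. Its y axis points the way the carriage pulls out, z up. It moves with the carriage.
- cam_lever (a joint): Angle of the cam lever in rad about its upright pivot: 0 is fully locked (lever lying along the slide), 1.57 is fully free (lever standing out square to the slide), growing counter-clockwise seen from above. Stiff (about 0.3 N m) and stays where it is left.
- lever_knob (a point): Top centre of the upright round black knob at the end of the cam lever, 93 mm above the bench: 16 mm diameter, standing 49 mm above the lever's arm, 90 mm from the pivot.
- lever_pivot (a point): Point on the cam lever's vertical pivot axis, 44 mm above the bench.
- spray_bottle: White bottle, 52 mm diameter, 150 mm tall, standing on the bench; bystander. Origin: centre of its underside.
- mug: White mug, 74 mm across, 85 mm tall; bystander. Origin: centre of its underside.
- oak_block: Wooden block 90 x 50 x 35 mm; bystander. Origin: centre of its underside.
Mind the look-alikes: they are no part of the job. Several things have the shape of the cork_wheel; the one meant has the colours described above.

How it is judged:
By the outcome, as a careful person would: the job done as asked, in the order asked, and still so for the second after the job is handed in, with the robot touching nothing.
Of glass1, glass2, glass3 only 2 to 3 are there at a start; the rules pass over those that are not, and their reading is None.
At some moment in a run one of glass1, glass2, glass3 may be knocked a few centimetres aside while the robot is not near it.
It also fails if it takes over 210 s, if anything falls off the work surface, if the arm or the gripper's body presses on something with over 40 N, if the wrist force passes 120 N, or if a joint passes its speed limit or range.

### The arm

A 6-joint arm with a two-finger parallel gripper is mounted at the origin on the work surface. World frame = base frame: x ahead of the robot, y to its left, z up, the work surface at z = 0. Lengths are in m, angles in rad, forces in N, time in s.
With the tool pointing down it reaches from about 0.25 to 0.8 m from the base axis. Payload 3.9 kg.
Tool frame: the origin (TCP) lies on the mounting face of the last link; the fingertips stand 173 mm ahead of it and the grasp point (between the pads) lies 155 mm ahead of it; z points along the fingers, y is the direction in which the jaws open and shut (so a half turn about z gives the same grasp; the last joint's range is limited). The gripper opens to 85 mm and grips with 20 to 120 N. Pads are 22 mm wide; open, the fingers measure 114 mm over their backs; the gripper's body (76 mm by 85 mm) begins 54 mm behind the grasp point. The pads swing forward as they close: fully open they stand 13 mm farther back than shut.
Start: joints at [1.3, 0.26, -0.138, 1.173, 0, 1.571], TCP at [0.14, 0.506, 0.405] pointing down, gripper open.
Joint ranges: [-2.78, 2.78], [-0.83, 1.72], [-1.28, 1.37], [-1.9, 2.12], [-1.57, 1.48], [-3.14, 3.14]. Speed limits (rad/s): [2.57, 2.57, 3.14, 3.14, 3.14, 3.14].

### API

Orientations are given as a rotation vector (axis times angle).
In Python, from cell import * gives the robot as it stands. The module is installed in compiled form; this text tells all that it offers.
- The arm moves only by the tool drive_tool, never from a script. Its argument "motion" is a list of rows, each a list of 2 entries, a list of its own where there are three numbers: the shift along the world's x, y, z in cm, then the turn about the world's z in degrees. A call has exactly 8 rows; each row is the pose to reach, as a shift and turn from the pose commanded when the call began; what a row does not reach only later rows make up. A row lasts 1/10 s, in which the tool goes at most 50 mm and 8.59 degrees, less where a joint would pass 70% of its speed; a pose out of reach is approached as far as the arm can. A call with a gripper value outside its range is refused whole. "hand" is the closure, from 0 (fully open) to 1 (shut), set as the call begins (left out, the last holds). The fingers move at their own pace and stop on an object; "grip_force" is the grip in N (left out, the last holds). Time passes only in rows, so rows that repeat a pose let the fingers close, or fill a call up. It gives the time, the measured TCP pose, the force and the opening at its end, in the units of the state.
- state(): the state, without advancing time (a new reading comes with each control period).
- capture(name): name is "side" or "top"; returns the picture (384x512x3 uint8, red, green, blue); there is no depth.
- get_calibration(name): a dict with "mtx" (3x3 intrinsics, pixels), "cam_to_world" (4x4, takes a point from camera to world coordinates). Camera axes: x right, y down, z forward; pixel columns grow to the right and rows downward; lengths in m; the calibration is good to about 2 mm. A picture is of the moment at which its call begins. get_calibration takes no time and is no camera call.
- hand_in(): hands the job in, once; it reports no verdict.
Trained networks look in the newest picture that a camera, given by its name, has taken for a name from the list of things; names that differ only in an ending like _2 or _b are one class to them, and where a whole thing is asked for, a point or a joint stands for the part that bears it (a point fixed in the world has none). Each returns a list of dicts, best first, with "p" (0 to 1); they miss things now and then, are a little off and sometimes report something else, mostly with a low value. They report only what shows in the picture. A call takes as long as a camera call. They do not tell look-alikes from the thing itself.
- find_in(label, camera): "extent" ([left, top, width, height] in pixels, round what is visible of it).
- silhouettes(label, camera): "region" (384x512 bool, what is visible of it) and "extent" ([left, top, width, height] in pixels, round what is visible of it).
- landmark_of(label, camera): "location" ([column, row] in pixels: a listed point, or the origin of a listed thing).
The state is a dict: "clock": time; "joints": joint angles; "qd": joint speeds; "tau": joint torques, N m; "tool_pos": TCP position; "orientation": TCP orientation; "ft_force": force on the tool from outside, world axes, zero at the start; "ft_torque": the same for the moment, N m; "gripper_width": opening from 0.0 (shut) to 1.0 (fully open).
Only numpy, scipy, OpenCV 4.12 (cv2) and the standard library are available. Lean on these libraries where they do the work, as an engineer would, in place of code of your own. Each camera call takes 0.05 s, during which the arm holds its last target. There are 200 camera calls.

## Working session

There is one attempt and no reset: what is moved stays moved. The work goes in short steps, Python scripts to look and compute and a tool call to move; the robot and the scene stay as the last step left them, time stands still between calls to the robot, and variables do not carry over. Pictures are saved under pics/ and viewed, about 12 in all and at most 16, crops included, and the job is handed in when it is done.

Besides the shell and the picture viewer there is one more tool, called after "Call:" as name([rows], argument=value, ...), one row to a line, values as JSON. drive_tool: Moves the arm, as the interface text tells. Its arguments: {"type":"object","properties":{"motion":{"type":"array","items":{"type":"array"}},"hand":{"type":"number"},"grip_force":{"type":"number"}},"required":["motion"]}

```bash
mkdir -p pics; cat > h.py <<'E'
from cell import *
import numpy as np, cv2
def ray(cam,px):
    c=get_calibration(cam);K=np.array(c["mtx"]);T=np.array(c["cam_to_world"])
    d=T[:3,:3]@np.linalg.solve(K,[px[0],px[1],1.]);return T[:3,3],d
def at(cam,px,z):
    o,d=ray(cam,px);return (o+d*(z-o[2])/d[2])
def proj(cam,p):
    c=get_calibration(cam);K=np.array(c["mtx"]);T=np.linalg.inv(np.array(c["cam_to_world"]))
    q=K@(T@np.append(p,1))[:3];return q[:2]/q[2]
def save(cam,name,crop=None,s=1):
    im=capture(cam)[:,:,::-1]
    if crop: x,y,w,h=crop; im=im[y:y+h,x:x+w]
    cv2.imwrite("pics/"+name,cv2.resize(im,None,fx=s,fy=s,interpolation=cv2.INTER_CUBIC))
E
python3 - <<'E'
from h import *
save("top","t0.png",None,1.5);save("side","s0.png",None,1.5)
print(state())
Z=dict(carousel_axis=0,crank_post=.155,window=.104,carriage_post=.102,bay1=.024,bay2=.024,bay3=.024,lever_knob=.093,lever_pivot=.044,glass1=.02,cork_wheel=.02,stone_wheel=.02,spray_bottle=0,mug=0,oak_block=0)
for n,z in Z.items():
    for c in ("top","side"):
        for r in landmark_of(n,c)[:4]:
            if r["p"]>.2: print(n,c,round(r["p"],2),np.round(r["location"]),at(c,r["location"],z).round(3))
E
```

```text
{'clock': 0.1, 'joints': array([ 1.29999271e+00,  2.60610036e-01, -1.39261363e-01,  1.17270973e+00,
       -2.49612172e-05,  1.57076410e+00]), 'qd': array([ 0.00068452, -0.00172317,  0.00358526,  0.00306789,  0.00021867,
       -0.00072604]), 'tau': array([-2.95788059e-04, -4.06509519e+01,  2.54527205e+01,  1.00819016e-02,
        5.08582070e-05, -3.22934298e-06]), 'tool_pos': array([0.14035896, 0.50555934, 0.40394416]), 'orientation': array([-4.23999186e-01, -3.11262957e+00,  2.78300259e-03]), 'ft_force': array([ 0.48624089,  0.38048853, -0.5506912 ]), 'ft_torque': array([-0.01689771, -0.02717101,  0.00441921]), 'gripper_width': 0.9977169957781293}
crank_post top 0.67 [157. 198.] [0.544 0.23  0.155]
crank_post side 0.7 [256. 234.] [0.544 0.238 0.155]
window side 0.66 [287. 253.] [0.454 0.254 0.104]
carriage_post top 0.68 [335. 191.] [ 0.565 -0.261  0.102]
carriage_post side 0.79 [261. 156.] [ 0.57  -0.252  0.102]
bay1 top 0.81 [358. 193.] [ 0.565 -0.346  0.024]
bay1 top 0.64 [379. 196.] [ 0.556 -0.408  0.024]
bay1 side 0.82 [268. 142.] [ 0.554 -0.494  0.024]
bay1 side 0.67 [266. 151
[... 1100 characters left out ...]
0.02 ]
cork_wheel side 0.81 [347. 274.] [0.275 0.242 0.02 ]
cork_wheel side 0.72 [320. 197.] [ 0.341 -0.119  0.02 ]
cork_wheel side 0.64 [168. 240.] [0.837 0.153 0.02 ]
stone_wheel side 0.33 [268. 143.] [ 0.553 -0.485  0.02 ]
spray_bottle top 0.72 [237. 131.] [0.763 0.019 0.   ]
spray_bottle side 0.58 [200. 219.] [0.762 0.021 0.   ]
spray_bottle side 0.41 [276. 156.] [ 0.517 -0.417  0.   ]
mug top 0.63 [281. 127.] [ 0.777 -0.118  0.   ]
mug top 0.31 [359. 194.] [ 0.564 -0.353  0.   ]
mug side 0.9 [205. 194.] [ 0.772 -0.122  0.   ]
oak_block top 0.68 [262. 252.] [ 0.392 -0.055  0.   ]
oak_block side 0.94 [302. 208.] [ 0.406 -0.077  0.   ]
oak_block side 0.52 [278. 158.] [ 0.506 -0.397  0.   ]
```

View pics/t0.png

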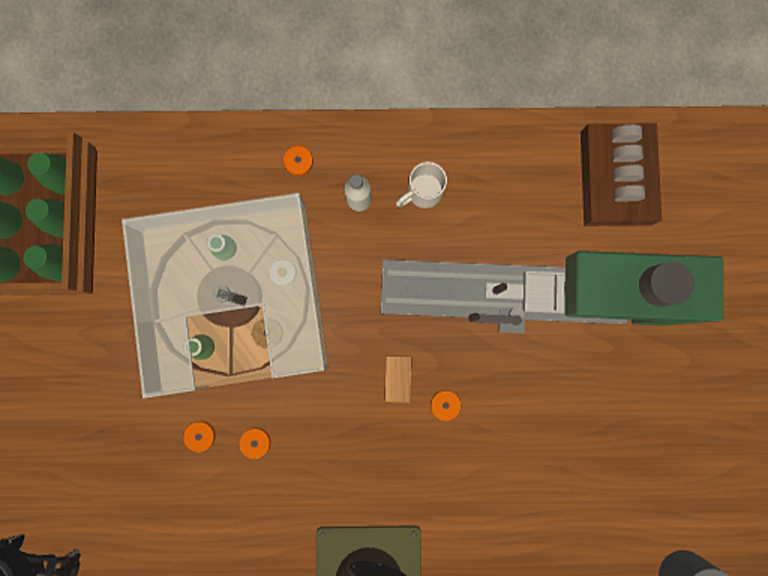

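View pics/s0.png

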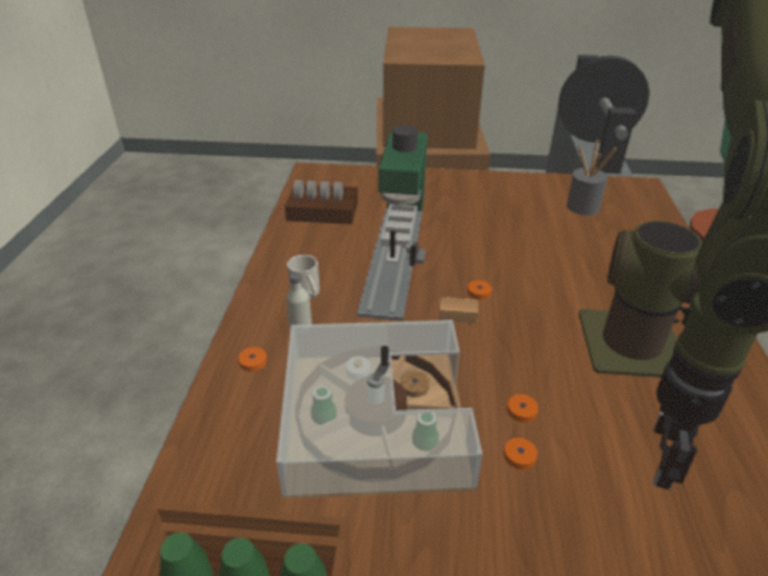

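The top view shows the carousel under its cover, with glasses at (221,246) and (203,347), the stone wheel at (283,272), the cork wheel at (262,330) and an empty compartment on the left. The carriage post is at (499,288), the lever knob at (474,317) and the pivot at (513,320). The side view agrees. The orange discs and the crate are look-alikes.

Lookalike wheels: four orange discs lie on the bench, at (298,160), (198,437), (254,443) and (446,405). The cork-coloured one inside the carousel is the one meant, and I won't touch it.

```bash
python3 - <<'E'
from h import *
im=capture("top")[:,:,::-1]
a=cv2.resize(im[125:270,75:225],None,fx=4,fy=4,interpolation=cv2.INTER_CUBIC);cv2.imwrite("pics/c1.png",a)
b=cv2.resize(im[160:230,250:450],None,fx=4,fy=4,interpolation=cv2.INTER_CUBIC);cv2.imwrite("pics/c2.png",b)
E
```

```text
(no output)
```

View pics/c1.png

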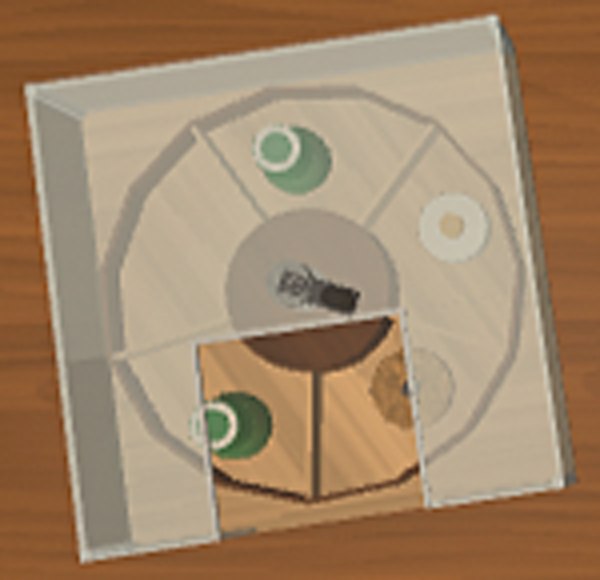

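View pics/c2.png

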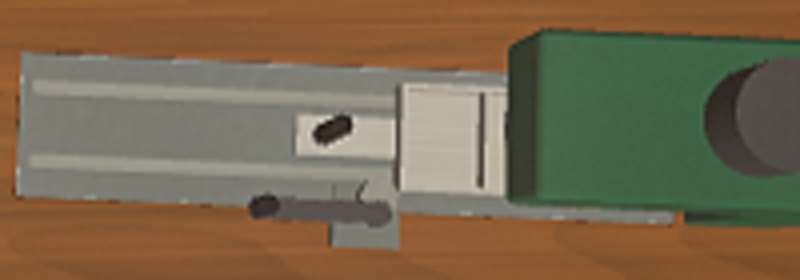

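```bash
python3 - <<'E'
from h import *
f=lambda u,v,z:at("top",(75+u/4,125+v/4),z)[:2]
g=lambda u,v,z:at("top",(250+u/4,160+v/4),z)[:2]
C=np.array([f(*p,.104) for p in [(27,88),(498,16),(574,484),(82,562)]]);print(C.round(4),C.mean(0))
for i in range(4):
    d=C[(i+1)%4]-C[i];print(np.hypot(*d).round(4),np.degrees(np.arctan2(d[1],d[0])).round(1))
ax=C.mean(0)
for n,p in dict(wl=(200,345,.104),wr=(402,312,.104),g1=(277,148,.084),g2=(214,425,.084),post=(325,289,.155),hub=(293,284,.11),stone=(454,224,.045),drum=(312,290,.06)).items():
    q=f(*p);print(n,q.round(4),np.hypot(*(q-ax)).round(4),np.degrees(np.arctan2(*(q-ax)[::-1])).round(1))
for n,p in dict(post=(322,132,.102),knob=(260,205,.093),piv=(376,213,.044),railTL=(22,53,.0),railBL=(15,195,0),railBR=(672,222,0),plateL=(297,136,.024),bayTL=(402,84,.042),bayBL=(400,190,.042),wall=(482,95,.042),wall2=(482,187,.042)).items(): print(n,g(*p).round(4))
for c in("top","side"):print(proj(c,[*ax,.02]))
for z in (.0,.02):
  pass
E
```

```text
[[0.6971 0.4578]
 [0.7461 0.1227]
 [0.4131 0.0691]
 [0.363  0.4106]] [0.554838   0.26504487]
0.3386 -81.7
0.3373 -170.8
0.3452 98.4
0.3375 8.0
wl [0.5128 0.3315] 0.0786 122.3
wr [0.5346 0.1898] 0.0779 -105.0
g1 [0.6555 0.2846] 0.1026 11.0
g2 [0.4568 0.3267] 0.1158 147.8
post [0.5473 0.2322] 0.0337 -103.0
hub [0.5547 0.2652] 0.0003 129.7
stone [0.6037 0.1629] 0.1132 -64.5
drum [0.5544 0.264 ] 0.0011 -114.1
post [ 0.5586 -0.248 ]
knob [ 0.5078 -0.2041]
piv [ 0.5032 -0.2966]
railTL [ 0.631  -0.0363]
railBL [ 0.5216 -0.0298]
railBR [ 0.4957 -0.532 ]
plateL [ 0.5626 -0.2428]
bayTL [ 0.5992 -0.3191]
bayBL [ 0.5202 -0.3152]
wall [ 0.5903 -0.3785]
wall2 [ 0.5218 -0.3761]
[155.85737691 198.38807748]
[251.55816265 273.26088635]
```

Call:
drive_tool([
  [[2.2, -4.2, 0], -5],
  [[4.4, -8.4, 0], -10],
  [[6.6, -12.6, 0], -15],
  [[8.8, -16.8, 0], -20],
  [[11, -21, 0], -25],
  [[13.2, -25.2, 0], -30],
  [[15.4, -29.4, 0], -35],
  [[17.6, -33.6, 0], -40],
], hand=0, grip_force=40)

```text
clock: 2.45
tool_pos: [0.3168, 0.1681, 0.405]
orientation: [1.467, 2.777, 0.002]
ft_force: [1.0, 0.4, 0.6]
gripper_width: 1.003
```

Call:
drive_tool([
  [[2.2, -4.2, 0], -5],
  [[4.4, -8.4, 0], -10],
  [[6.6, -12.6, 0], -15],
  [[8.8, -16.8, 0], -20],
  [[11, -21, 0], -25],
  [[13.2, -25.2, 0], -30],
  [[15.4, -29.4, 0], -35],
  [[17.6, -33.6, 0], -37.5],
])

```text
clock: 3.25
tool_pos: [0.493, -0.1682, 0.4048]
orientation: [2.282, 2.158, 0.001]
ft_force: [-0.2, 0.7, 0.4]
gripper_width: 0.999
```

```bash
cat >> h.py <<'E'
from scipy.spatial.transform import Rotation as R
def tool():
    s=state();r=R.from_rotvec(s["orientation"]).as_matrix()
    j=np.degrees(np.arctan2(r[1,1],r[0,1]));j=(j+90)%180-90
    print("t",round(s["clock"],1),"tcp",s["tool_pos"].round(4),"jaw",j.round(1),"zax",r[:,2].round(3),"w",round(s["gripper_width"],3),"F",s["ft_force"].round(1),"q",s["joints"].round(2));return s["tool_pos"],j
def go(x,y,z=None,jaw=None):
    p,j=tool();print("need cm",np.round([(x-p[0])*100,(y-p[1])*100,0 if z is None else (z-p[2])*100],2),"turn",0 if jaw is None else round((jaw-j+90)%180-90,1))
E
python3 -c "
from h import *
go(.509,-.209,.23,-2.95)"
```

```text
t 3.2 tcp [ 0.493  -0.1682  0.4048] jaw -3.2 zax [ 0.001  0.    -1.   ] w 0.999 F [-0.2  0.7  0.4] q [-0.33  0.25 -0.15  1.17  0.    1.3 ]
need cm [  1.6   -4.08 -17.48] turn 0.2
```

Descend on the knob and grip it.

Call:
drive_tool([
  [[0.8, -2, -2], 0],
  [[1.6, -4.1, -5], 0],
  [[1.6, -4.1, -9], 0],
  [[1.6, -4.1, -13], 0],
  [[1.6, -4.1, -16], 0],
  [[1.6, -4.1, -17.4], 0],
  [[1.6, -4.1, -17.4], 0],
  [[1.6, -4.1, -17.4], 0],
])

```text
clock: 4.05
tool_pos: [0.5087, -0.2072, 0.231]
orientation: [2.279, 2.162, 0.0]
ft_force: [-0.1, 0.7, -0.3]
gripper_width: 0.999
```

```bash
python3 -c "
from h import *
tool();save('top','k1.png',(250,130,160,120),4)"
```

```text
t 4.0 tcp [ 0.5087 -0.2072  0.231 ] jaw -3.0 zax [ 0. -0. -1.] w 0.999 F [-0.1  0.7 -0.3] q [-0.39  0.43 -0.37  0.77 -0.    1.24]
```

View pics/k1.png

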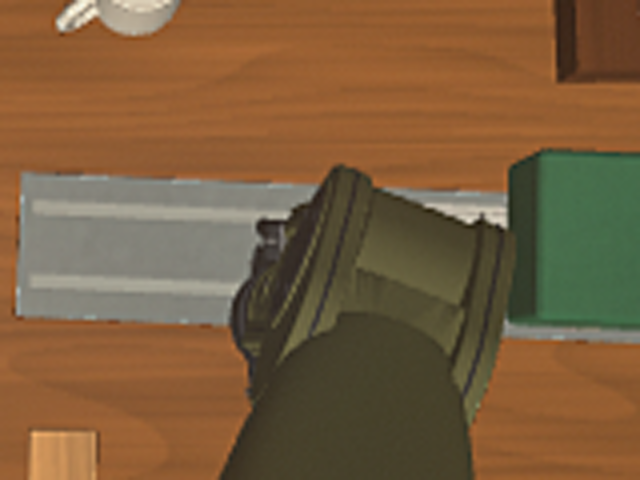

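The arm hides the knob in this view; the carriage area under it can't be seen. I'll close and check the width.

Call:
drive_tool([
  [[0, 0, 0], 0],
  [[0, 0, 0], 0],
  [[0, 0, 0], 0],
  [[0, 0, 0], 0],
  [[0, 0, 0], 0],
  [[0, 0, 0], 0],
  [[0, 0, 0], 0],
  [[0, 0, 0], 0],
], hand=1)

```text
clock: 4.9
tool_pos: [0.5088, -0.2071, 0.2312]
orientation: [2.278, 2.162, 0.001]
ft_force: [0.6, 2.0, 4.5]
gripper_width: 0.173
```

Call:
drive_tool([
  [[-2.3, -0.2, 0], 0],
  [[-4.6, -1.0, 0], 0],
  [[-6.5, -2.3, 0], 0],
  [[-8.0, -4.1, 0], 0],
  [[-9.0, -6.2, 0], 0],
  [[-9.5, -8.5, 0], 0],
  [[-9.5, -9.0, 0], 0],
  [[-9.5, -9.0, 0], 0],
])

```text
clock: 5.7
tool_pos: [0.4148, -0.297, 0.2314]
orientation: [2.278, 2.162, 0.011]
ft_force: [5.4, 5.1, 5.1]
gripper_width: 0.172
```

```bash
python3 -c "
from h import *
tool()"
```

```text
t 5.7 tcp [ 0.4148 -0.297   0.2314] jaw -3.0 zax [ 0.006  0.004 -1.   ] w 0.172 F [5.4 5.1 5.1] q [-0.62  0.37 -0.47  0.73  0.01  1.  ]
```

Call:
drive_tool([
  [[0, -0.4, 0], 0],
  [[0, -0.8, 0], 0],
  [[0, -0.8, 0], 0],
  [[0, -0.8, 0], 0],
  [[0, -0.8, 0], 0],
  [[0, -0.8, 0], 0],
  [[0, -0.8, 0], 0],
  [[0, -0.8, 0], 0],
])

```text
clock: 6.5
tool_pos: [0.4146, -0.2996, 0.2311]
orientation: [-2.267, -2.162, -0.026]
ft_force: [8.3, 24.0, 14.1]
gripper_width: 0.176
```

Call:
drive_tool([
  [[0, -0.3, 0], 0],
  [[0, 0, 0], 0],
  [[0, 0, 0], 0],
  [[0, 0, 0], 0],
  [[0, 0, 3], 0],
  [[0, 0, 6], 0],
  [[0, 0, 9], 0],
  [[0, 0, 10], 0],
], hand=0)

```text
clock: 7.3
tool_pos: [0.4141, -0.3061, 0.3335]
orientation: [2.276, 2.158, 0.001]
ft_force: [0.2, -0.4, 0.3]
gripper_width: 1.001
```

```bash
python3 -c "
from h import *
for n,z in (('lever_knob',.093),('lever_pivot',.044),('carriage_post',.102)):
  for c in ('top','side'):
    print(n,c,[(round(r['p'],2),at(c,r['location'],z).round(4)) for r in landmark_of(n,c)[:2]] )
go(.567,-.256,.225,-3)"
```

```text
lever_knob top [(0.51, array([0.4777, 0.1853, 0.093 ]))]
lever_knob side [(0.6, array([ 0.5154, -0.2139,  0.093 ]))]
lever_pivot top [(0.24, array([ 0.7751, -0.1266,  0.044 ]))]
lever_pivot side [(0.52, array([ 0.5003, -0.3054,  0.044 ]))]
carriage_post top [(0.2, array([0.4828, 0.1786, 0.102 ]))]
carriage_post side [(0.79, array([ 0.57  , -0.2517,  0.102 ]))]
t 7.6 tcp [ 0.4128 -0.3048  0.329 ] jaw -3.0 zax [-0.003  0.002 -1.   ] w 1.0 F [ 0.2 -0.2 -0.7] q [-0.64  0.29 -0.31  0.98 -0.    0.99]
need cm [ 15.42   4.88 -10.4 ] turn 0.0
```

Call:
drive_tool([
  [[4, 1.2, 0], 0],
  [[8, 2.4, 0], 0],
  [[12, 3.6, 0], 0],
  [[15.4, 4.8, 0], 0],
  [[15.4, 4.8, -3.5], 0],
  [[15.4, 4.8, -7], 0],
  [[15.4, 4.8, -10.4], 0],
  [[15.4, 4.8, -10.4], 0],
])

```text
clock: 8.4
tool_pos: [0.5643, -0.2555, 0.2201]
orientation: [-2.27, -2.154, 0.008]
ft_force: [-1.6, 1.7, -0.2]
gripper_width: 1.001
```

Call:
drive_tool([
  [[0, 0, 0], 0],
  [[0, 0, 0], 0],
  [[0, 0, 0], 0],
  [[0, 0, 0], 0],
  [[0, 0, 0], 0],
  [[0, 0, 0], 0],
  [[0, 0, 0], 0],
  [[0, 0, 0], 0],
], hand=1, grip_force=60)

```text
clock: 9.2
tool_pos: [0.5664, -0.2573, 0.2281]
orientation: [-2.28, -2.161, 0.003]
ft_force: [-4.2, 0.5, 6.1]
gripper_width: 0.174
```

Call:
drive_tool([
  [[0.1, 2, 0], 0],
  [[0.25, 5, 0], 0],
  [[0.4, 8, 0], 0],
  [[0.55, 11, 0], 0],
  [[0.7, 14, 0], 0],
  [[0.9, 17, 0], 0],
  [[1.0, 19, 0], 0],
  [[1.05, 20.3, 0], 0],
])

```text
clock: 10.0
tool_pos: [0.577, -0.0555, 0.2281]
orientation: [2.274, 2.156, -0.015]
ft_force: [-5.6, -33.6, 3.1]
gripper_width: 0.166
```

Call:
drive_tool([
  [[0, 0.2, 0], 0],
  [[0, 0.4, 0], 0],
  [[0, 0.4, 0], 0],
  [[0, 0.4, 0], 0],
  [[0, 0.4, 0], 0],
  [[0, 0.4, 0], 0],
  [[0, 0.4, 0], 0],
  [[0, 0.4, 0], 0],
])

```text
clock: 10.8
tool_pos: [0.577, -0.0552, 0.228]
orientation: [2.277, 2.15, -0.018]
ft_force: [-4.4, -20.5, 6.1]
gripper_width: 0.171
```

```bash
python3 -c "
from h import *
tool()"
```

```text
t 10.8 tcp [ 0.577  -0.0552  0.228 ] jaw -3.3 zax [-0.001 -0.015 -1.   ] w 0.171 F [ -4.4 -20.5   6.1] q [-0.09  0.48 -0.29  0.8  -0.02  1.54]
```

Call:
drive_tool([
  [[0, -0.5, 0], 0],
  [[0, -0.5, 0], 0],
  [[0, -0.5, 0], 0],
  [[0, -0.5, 3], 0],
  [[0, -0.5, 7], 0],
  [[0, -0.5, 11], 0],
  [[0, -0.5, 13], 0],
  [[-3, 0, 13], 0],
], hand=0)

```text
clock: 11.6
tool_pos: [0.5521, -0.0499, 0.3609]
orientation: [2.272, 2.157, 0.013]
ft_force: [-0.0, 0.6, -1.0]
gripper_width: 1.003
```

Call:
drive_tool([
  [[-4, 2, 0], 0],
  [[-8, 4, 0], 0],
  [[-12, 6, 0], 0],
  [[-16, 8, 0], 0],
  [[-20, 9, 0], 0],
  [[-23, 10, 0], 0],
  [[-23, 10, 0], 0],
  [[-23, 10, 0], 0],
])

```text
clock: 12.4
tool_pos: [0.3178, 0.0504, 0.3571]
orientation: [2.276, 2.164, 0.003]
ft_force: [1.0, 0.2, 0.2]
gripper_width: 0.999
```

```bash
python3 - <<'E'
from h import *
tool()
im=capture("top")[:,:,::-1]
a=np.vstack([cv2.resize(im[160:220,240:440],None,fx=4,fy=4,interpolation=cv2.INTER_CUBIC),cv2.resize(im[150:230,100:300],None,fx=4,fy=4,interpolation=cv2.INTER_CUBIC)])
cv2.imwrite("pics/c3.png",a)
capture("side")
for n,z in (('lever_knob',.093),('lever_pivot',.044),('carriage_post',.102),('crank_post',.155),('bay1',.024)):
  for c in ('top','side'):
    print(n,c,[(round(r['p'],2),at(c,r['location'],z).round(3)[:2]) for r in landmark_of(n,c)[:3]] )
E
```

```text
t 12.4 tcp [0.3178 0.0504 0.3571] jaw -2.9 zax [ 0.002  0.    -1.   ] w 0.999 F [1.  0.2 0.2] q [ 0.16 -0.06 -0.64  0.99  0.    1.78]
lever_knob top [(0.63, array([ 0.423, -0.298]))]
lever_knob side [(0.58, array([ 0.416, -0.282]))]
lever_pivot top [(0.77, array([ 0.506, -0.301])), (0.53, array([ 0.42 , -0.304]))]
lever_pivot side [(0.53, array([ 0.516, -0.32 ]))]
carriage_post top [(0.96, array([ 0.578, -0.074])), (0.68, array([ 0.567, -0.141]))]
carriage_post side [(0.86, array([ 0.578, -0.066]))]
crank_post top [(0.81, array([0.538, 0.226])), (0.63, array([ 0.566, -0.137]))]
crank_post side [(0.73, array([0.554, 0.233]))]
bay1 top [(0.94, array([ 0.568, -0.211])), (0.84, array([ 0.576, -0.147])), (0.56, array([ 0.57 , -0.272]))]
bay1 side [(0.97, array([ 0.575, -0.279])), (0.77, array([ 0.588, -0.14 ])), (0.68, array([ 0.556, -0.233]))]
```

View pics/c3.png

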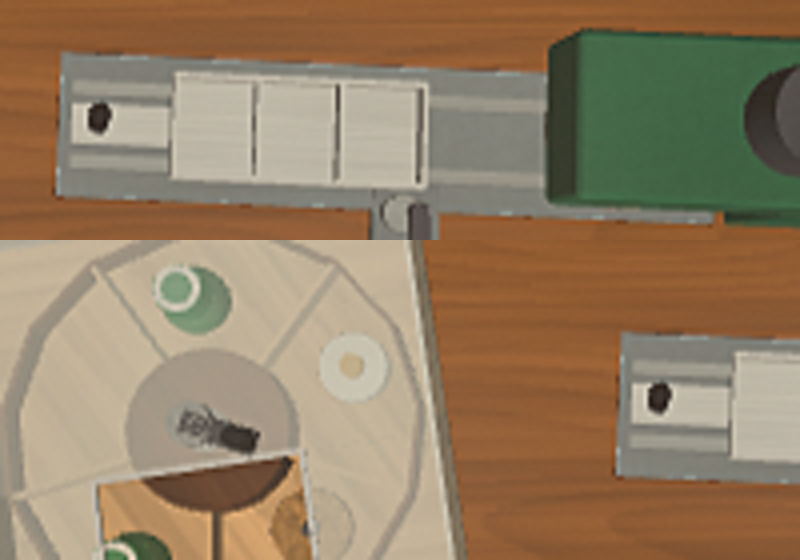

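```bash
python3 - <<'E'
from h import *
f=lambda u,v,z:at("top",(75+u/4,125+v/4),z)[:2]
ax=np.array([.555,.265])
for p in [(313,495),(196,128),(437,125),(116,357)]:
    q=f(*p,.05)-ax;print(np.hypot(*q).round(3),np.degrees(np.arctan2(q[1],q[0])).round(1))
g=lambda u,v,z:at("top",(240+u/4,160+v/4),z)[:2]
for p in [(172,71),(428,82),(427,188),(170,180),(255,130),(337,134),(420,137),(100,110)]: print(p,g(*p,.042 if p[0]!=100 else .102).round(4))
u=np.array([.0515,.9987])
# tray centre from corners
C=np.array([g(*p,.042) for p in [(172,71),(428,82),(427,188),(170,180)]]);c=C.mean(0);print("centre",c)
for k,b in ((-1,1),(0,2),(1,3)): print("bay",b,(c+k*.062*u).round(4))
print(landmark_of("glass1","top")[:3])
E
```

```text
0.15 -179.6
0.151 36.1
0.152 -36.3
0.152 108.3
(172, 71) [ 0.6109 -0.1181]
(428, 82) [ 0.6008 -0.3087]
(427, 188) [ 0.5217 -0.3057]
(170, 180) [ 0.5296 -0.1153]
(255, 130) [ 0.5662 -0.1791]
(337, 134) [ 0.5626 -0.2399]
(420, 137) [ 0.5597 -0.3016]
(100, 110) [ 0.5761 -0.0628]
centre [ 0.56576776 -0.21194687]
bay 1 [ 0.5626 -0.2739]
bay 2 [ 0.5658 -0.2119]
bay 3 [ 0.569 -0.15 ]
[{'location': [132.5, 229.5], 'p': 0.65}]
```

Call:
drive_tool([
  [[4, 3, 0], 0],
  [[8, 6.2, 0], 0],
  [[12, 9.4, 0], 0],
  [[16, 12.5, 0], 0],
  [[20, 15.7, 0], 0],
  [[22.3, 17.5, 0], 0],
  [[22.3, 17.5, -3], 0],
  [[22.3, 17.5, -6], 0],
], hand=0)

```text
clock: 13.85
tool_pos: [0.5426, 0.2261, 0.2963]
orientation: [2.277, 2.162, 0.004]
ft_force: [0.4, -0.9, -0.3]
gripper_width: 1.005
```

Call:
drive_tool([
  [[0, 0, 0], 0],
  [[0, 0, 0], 0],
  [[0, 0, 0], 0],
  [[0, 0, 0], 0],
  [[0, 0, 0], 0],
  [[0, 0, 0], 0],
  [[0, 0, 0], 0],
  [[0, 0, 0], 0],
], hand=1, grip_force=30)

```text
clock: 14.65
tool_pos: [0.5424, 0.2251, 0.2988]
orientation: [2.278, 2.16, 0.008]
ft_force: [3.6, 0.0, 6.7]
gripper_width: 0.179
```

```bash
cat >> h.py <<'E'
def arc(c,a0,a1,n=8,r=.042):
    a=np.radians(np.linspace(a0,a1,n+1));p=r*np.c_[np.cos(a),np.sin(a)]
    print("arc cm",((p-p[0])[1:]*100).round(1).tolist())
E
python3 - <<'E'
from h import *
tool();arc(0,-108,-63.6,6);arc(0,-63.6,80.4,16)
E
```

```text
t 14.7 tcp [0.5424 0.2251 0.2988] jaw -3.1 zax [ 0.005  0.001 -1.   ] w 0.179 F [3.6 0.  6.7] q [ 0.39  0.42 -0.18  0.96 -0.    2.02]
arc cm [[0.5, -0.1], [1.1, -0.2], [1.6, -0.2], [2.1, -0.1], [2.7, 0.0], [3.2, 0.2]]
arc cm [[0.6, 0.3], [1.1, 0.8], [1.5, 1.3], [1.9, 1.8], [2.1, 2.4], [2.3, 3.1], [2.3, 3.7], [2.3, 4.4], [2.1, 5.0], [1.9, 5.6], [1.6, 6.2], [1.1, 6.7], [0.6, 7.1], [0.1, 7.5], [-0.5, 7.7], [-1.2, 7.9]]
```

Call:
drive_tool([
  [[0.4, -0.1, 0], 0],
  [[0.8, -0.2, 0], 0],
  [[1.3, -0.2, 0], 0],
  [[1.8, -0.2, 0], 0],
  [[2.3, -0.1, 0], 0],
  [[2.8, 0.05, 0], 0],
  [[3.2, 0.2, 0], 0],
  [[3.2, 0.2, 0], 0],
])

```text
clock: 15.45
tool_pos: [0.5722, 0.2255, 0.2977]
orientation: [2.278, 2.161, -0.005]
ft_force: [-2.6, -6.6, 7.8]
gripper_width: 0.176
```

Call:
drive_tool([
  [[0, 0, 0], 0],
  [[0, 0, 0], 0],
  [[0, 0, 0], 0],
  [[0, 0, 2], 0],
  [[0, 0, 5], 0],
  [[0, 0, 8], 0],
  [[0, -4, 9], 0],
  [[0, -8, 9], 0],
], hand=0)

```text
clock: 16.25
tool_pos: [0.5736, 0.1473, 0.3889]
orientation: [2.274, 2.164, 0.006]
ft_force: [-0.0, -0.5, 0.4]
gripper_width: 0.996
```

Call:
drive_tool([
  [[0, -4, 0], 0],
  [[0, -8, 0], 0],
  [[-2, -12, 0], 0],
  [[-5, -15, 0], 0],
  [[-5, -15, 0], 0],
  [[-5, -15, 0], 0],
  [[-5, -15, 0], 0],
  [[-5, -15, 0], 0],
])

```text
clock: 17.05
tool_pos: [0.5238, -0.0022, 0.3867]
orientation: [2.277, 2.164, 0.001]
ft_force: [-0.4, 0.3, -0.5]
gripper_width: 0.997
```

```bash
python3 - <<'E'
from h import *
tool()
save("top","c4.png",(75,125,150,145),4);capture("side")
for c in ("top","side"):
  for r in landmark_of("glass1",c)[:3]: print(c,round(r['p'],2),np.round(r['location'],1),at(c,r['location'],.02).round(4)[:2])
E
```

```text
t 17.1 tcp [ 0.5238 -0.0022  0.3867] jaw -2.9 zax [ 0.001  0.    -1.   ] w 0.997 F [-0.4  0.3 -0.5] q [-0.    0.27 -0.18  1.13  0.    1.62]
top 0.65 [160.2 234.8] [0.4454 0.2508]
side 0.56 [289.3 271.8] [0.4439 0.2487]
```

View pics/c4.png

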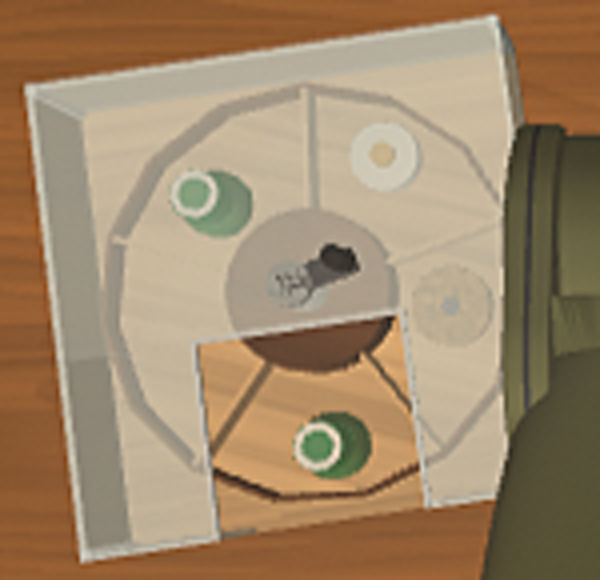

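Glass ring at (320,447) is centred in the opening and the other glass is at (195,195). No third glass is visible, so two are present.

Call:
drive_tool([
  [[-1.4, 4.2, 0], 0],
  [[-2.8, 8.4, 0], 0],
  [[-4.2, 12.6, 0], 0],
  [[-5.6, 16.8, 0], 0],
  [[-7, 21, 0], 0],
  [[-8, 25.2, 0], 0],
  [[-8, 25.2, -3], 0],
  [[-8, 25.2, -6], 0],
], hand=0.3, grip_force=25)

```text
clock: 18.05
tool_pos: [0.443, 0.2512, 0.3269]
orientation: [2.274, 2.166, 0.005]
ft_force: [-0.5, -0.5, -0.5]
gripper_width: 0.699
```

Call:
drive_tool([
  [[0, 0, -2], 0],
  [[0, 0, -4], 0],
  [[0, 0, -6], 0],
  [[0, 0, -8], 0],
  [[0, 0, -9.5], 0],
  [[0, 0, -10.2], 0],
  [[0, 0, -10.2], 0],
  [[0, 0, -10.2], 0],
])

```text
clock: 18.85
tool_pos: [0.4432, 0.2492, 0.2252]
orientation: [2.279, 2.162, 0.001]
ft_force: [0.4, 0.4, 0.3]
gripper_width: 0.7
```

```bash
python3 - <<'E'
from h import *
go(.444,.25,.225,-3)
E
```

```text
t 18.9 tcp [0.4432 0.2492 0.2252] jaw -3.0 zax [ 0.001  0.    -1.   ] w 0.7 F [0.4 0.4 0.3] q [ 0.51  0.38 -0.48  0.71 -0.    2.14]
need cm [ 0.08  0.08 -0.02] turn 0.0
```

Close, then lift.

Call:
drive_tool([
  [[0, 0, 0], 0],
  [[0, 0, 0], 0],
  [[0, 0, 0], 0],
  [[0, 0, 0], 0],
  [[0, 0, 0], 0],
  [[0, 0, 0], 0],
  [[0, 0, 0], 0],
  [[0, 0, 0], 0],
], hand=1)

```text
clock: 19.65
tool_pos: [0.4434, 0.2491, 0.2257]
orientation: [2.279, 2.162, 0.003]
ft_force: [-0.7, 0.1, 6.1]
gripper_width: 0.429
```

Call:
drive_tool([
  [[0, 0, 1], 0],
  [[0, 0, 3], 0],
  [[0, 0, 5], 0],
  [[0, 0, 7.5], 0],
  [[0, 0, 10], 0],
  [[0, 0, 12], 0],
  [[0, 0, 13], 0],
  [[0, 0, 13], 0],
])

```text
clock: 20.45
tool_pos: [0.4433, 0.249, 0.356]
orientation: [2.279, 2.162, 0.004]
ft_force: [-0.3, 0.6, -1.7]
gripper_width: 0.427
```

```bash
python3 - <<'E'
from h import *
go(.5658,-.211,.234,-3)
im=capture("side")
E
```

```text
t 20.4 tcp [0.4433 0.249  0.356 ] jaw -3.0 zax [ 0.002  0.001 -1.   ] w 0.427 F [-0.3  0.6 -1.7] q [ 0.51  0.26 -0.27  1.04 -0.    2.14]
need cm [ 12.25 -46.   -12.2 ] turn 0.0
```

Call:
drive_tool([
  [[0.5, -2, 0], 0],
  [[1.5, -5.5, 0], 0],
  [[2.6, -9.8, 0], 0],
  [[3.8, -14.1, 0], 0],
  [[4.9, -18.4, 0], 0],
  [[6.0, -22.7, 0], 0],
  [[7.2, -27, 0], 0],
  [[8.3, -31.3, 0], 0],
])

```text
clock: 21.3
tool_pos: [0.5255, -0.0659, 0.353]
orientation: [-2.278, -2.161, 0.003]
ft_force: [0.7, 0.0, -0.6]
gripper_width: 0.423
```

Call:
drive_tool([
  [[1, -3.7, 0], 0],
  [[2.1, -7.4, 0], 0],
  [[2.9, -10.7, 0], 0],
  [[3.6, -13.3, 0], 0],
  [[3.95, -14.7, 0], 0],
  [[3.95, -14.7, -2], 0],
  [[3.95, -14.7, -4], 0],
  [[3.95, -14.7, -5], 0],
])

```text
clock: 22.1
tool_pos: [0.5643, -0.2104, 0.3018]
orientation: [-2.275, -2.159, 0.003]
ft_force: [-0.7, 0.4, -1.8]
gripper_width: 0.43
```

```bash
python3 - <<'E'
from h import *
go(.5658,-.211,.234,-3)
save("side","s5.png",(200,110,130,100),6)
for n in ("glass1","bay2"):
  print(n,[(round(r['p'],2),np.round(r['location'],1)) for r in landmark_of(n,"side")[:3]])
p=state()["tool_pos"]
print("expect base",proj("side",p-[0,0,.2057]),"axis at floor",proj("side",[p[0],p[1],.042]))
E
```

```text
t 22.1 tcp [ 0.5643 -0.2104  0.3018] jaw -3.0 zax [-0.005  0.002 -1.   ] w 0.43 F [-0.7  0.4 -1.8] q [-0.36  0.45 -0.12  1.    0.    1.27]
need cm [ 0.15 -0.06 -6.78] turn -0.0
glass1 [(0.61, array([263.6, 161.6]))]
bay2 [(0.97, array([262.6, 165.4])), (0.92, array([261.5, 175.9])), (0.7, array([255.1, 187.4]))]
expect base [261.24705281 162.49537995] axis at floor [261.04400741 174.54271286]
```

View pics/s5.png

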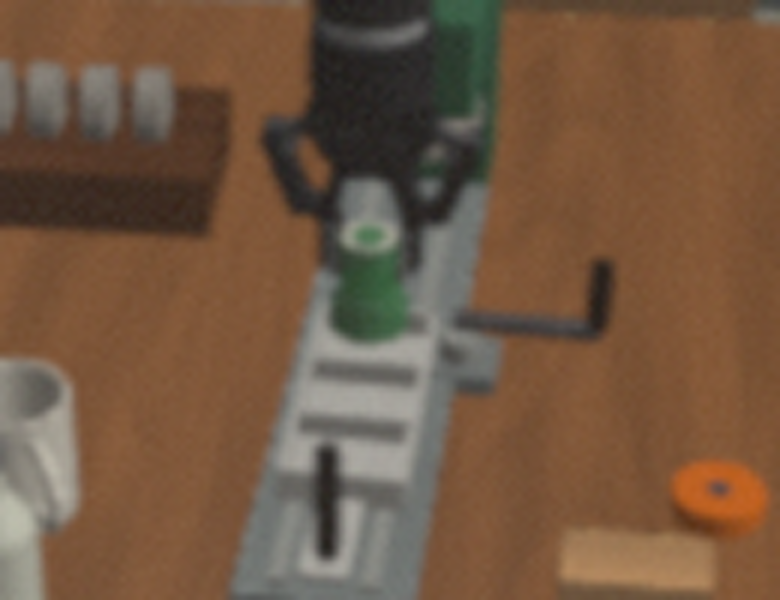

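The glass is held upright above the tray at (370,290) and the lever stands out square with its knob at (600,270). Lowering.

Call:
drive_tool([
  [[0, 0, -2], 0],
  [[0, 0, -4], 0],
  [[0.1, 0, -5], 0],
  [[0.1, 0, -5.8], 0],
  [[0.1, 0, -6.4], 0],
  [[0.1, 0, -6.8], 0],
  [[0.1, 0, -6.8], 0],
  [[0.1, 0, -6.8], 0],
])

```text
clock: 23.05
tool_pos: [0.5679, -0.2137, 0.2412]
orientation: [2.273, 2.153, -0.002]
ft_force: [-3.8, -7.5, 14.0]
gripper_width: 0.422
```

Call:
drive_tool([
  [[0, 0, -0.15], 0],
  [[0, 0, -0.3], 0],
  [[0, 0, -0.4], 0],
  [[0, 0, -0.4], 0],
  [[0, 0, -0.4], 0],
  [[0, 0, -0.4], 0],
  [[0, 0, -0.4], 0],
  [[0, 0, -0.4], 0],
])

```text
clock: 23.85
tool_pos: [0.5686, -0.2145, 0.2388]
orientation: [2.271, 2.15, -0.002]
ft_force: [-4.7, -9.2, 19.9]
gripper_width: 0.427
```

Call:
drive_tool([
  [[0, 0, 0.5], 0],
  [[0, 0, 1.5], 0],
  [[0, 0, 3], 0],
  [[0, 0, 4], 0],
  [[0, 0, 4], 0],
  [[0, 0, 4], 0],
  [[0, 0, 4], 0],
  [[0, 0, 4], 0],
])

```text
clock: 24.65
tool_pos: [0.5661, -0.211, 0.2718]
orientation: [-2.278, -2.161, 0.001]
ft_force: [0.6, 0.1, -2.0]
gripper_width: 0.424
```

```bash
python3 - <<'E'
from h import *
tool()
save("side","s6.png",(230,120,70,80),8)
save("top","t6.png",(290,150,100,80),1)
for n in ("glass1","bay2"):
  print(n,[(round(r['p'],2),np.round(r['location'],1)) for r in landmark_of(n,"side")[:3]])
p=state()["tool_pos"]
print("expect base",proj("side",p-[0,0,.2057]))
for y in (-.118,-.179,-.241,-.305): print(y,proj("side",[.5658+.0515*(y+.211),y,.042]))
E
```

```text
t 24.6 tcp [ 0.5661 -0.211   0.2718] jaw -3.0 zax [-0.002  0.001 -1.   ] w 0.424 F [ 0.6  0.1 -2. ] q [-0.36  0.48 -0.17  0.93  0.    1.27]
glass1 [(0.47, array([262., 172.]))]
bay2 [(0.96, array([254.5, 186.4])), (0.85, array([261.3, 167. ])), (0.77, array([261.6, 178.6]))]
expect base [260.77828266 169.19947715]
-0.118 [257.52914975 188.83039619]
-0.179 [259.73196187 179.24105792]
-0.241 [261.83096631 170.10361789]
-0.305 [263.86333968 161.25623796]
```

View pics/s6.png

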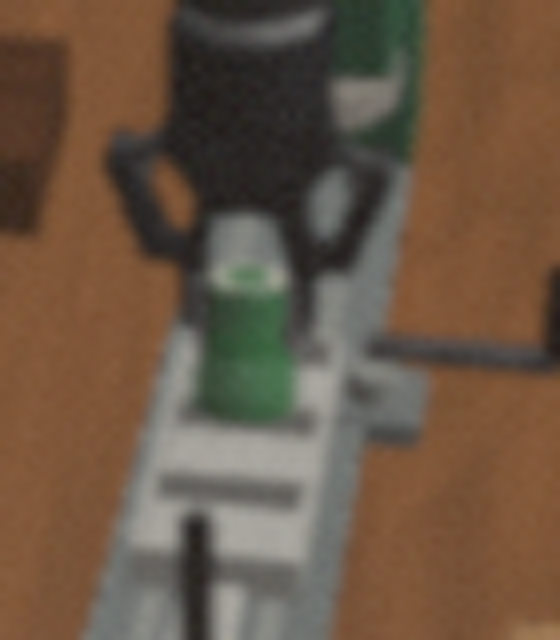

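Call:
drive_tool([
  [[0, 0, -1], 0],
  [[0, 0, -2], 0],
  [[0, 0, -2.6], 0],
  [[0, 0, -3], 0],
  [[0, 0, -3.4], 0],
  [[0, 0, -3.6], 0],
  [[0, 0, -3.6], 0],
  [[0, 0, -3.6], 0],
])

```text
clock: 25.65
tool_pos: [0.5662, -0.2119, 0.2386]
orientation: [2.278, 2.16, -0.002]
ft_force: [-4.8, -1.7, 9.4]
gripper_width: 0.425
```

```bash
python3 - <<'E'
from h import *
tool();s=state();F=s["ft_force"];T=s["ft_torque"];print(F,T)
# line of action point at depth z=-.2 below TCP
print("r0",np.cross(F,T)/(F@F))
# solve r x F = T with rz=-.2
for rz in (-.195,-.205): 
  A=np.array([[0,F[2]],[-F[2],0],[F[1],-F[0]]]);b=T-np.array([-rz*F[1],rz*F[0],0]);print(rz,np.linalg.lstsq(A,b,rcond=None)[0])
E
```

```text
t 25.6 tcp [ 0.5662 -0.2119  0.2386] jaw -3.0 zax [ 0.001 -0.003 -1.   ] w 0.425 F [-4.8 -1.7  9.4] q [-0.36  0.5  -0.21  0.85 -0.    1.27]
[-4.8171829  -1.74309327  9.4402164 ] [-0.12885105  1.01797364  0.09340643]
r0 [-0.08471391 -0.0066437  -0.04445481]
-0.195 [-0.00789324  0.02115379]
-0.205 [-0.00279041  0.02300024]
```

Call:
drive_tool([
  [[0, 0, 0.5], 0],
  [[0, 0, 1.0], 0],
  [[0, -0.45, 1], 0],
  [[0, -0.45, 0.5], 0],
  [[0, -0.45, 0], 0],
  [[0, -0.45, -0.4], 0],
  [[0, -0.45, -0.7], 0],
  [[0, -0.45, -0.7], 0],
])

```text
clock: 26.45
tool_pos: [0.5669, -0.2183, 0.2321]
orientation: [2.275, 2.155, -0.006]
ft_force: [-4.1, -8.0, 13.5]
gripper_width: 0.429
```

```bash
cat >> h.py <<'E'
def contact(rz=-.2):
    s=state();F=s["ft_force"];T=s["ft_torque"]
    A=np.array([[0,F[2]],[-F[2],0],[F[1],-F[0]]]);b=T-np.array([-rz*F[1],rz*F[0],0]);print("F",F.round(1),"contact",np.linalg.lstsq(A,b,rcond=None)[0].round(3))
E
python3 - <<'E'
from h import *
tool();contact()
E
```

```text
t 26.4 tcp [ 0.5669 -0.2183  0.2321] jaw -3.1 zax [ 0.002 -0.008 -1.   ] w 0.429 F [-4.1 -8.  13.5] q [-0.37  0.51 -0.22  0.83 -0.01  1.26]
F [-4.1 -8.  13.5] contact [-0.007  0.018]
```

Call:
drive_tool([
  [[0, 0, 0.7], 0],
  [[0, 0, 1.5], 0],
  [[0, -0.4, 1.5], 0],
  [[0, -0.4, 1.0], 0],
  [[0, -0.4, 0.5], 0],
  [[0, -0.4, 0.2], 0],
  [[0, -0.4, 0], 0],
  [[0, -0.4, 0], 0],
])

```text
clock: 27.25
tool_pos: [0.5661, -0.22, 0.2311]
orientation: [2.278, 2.161, -0.002]
ft_force: [-3.3, -2.4, 11.8]
gripper_width: 0.425
```

```bash
python3 - <<'E'
from h import *
tool();contact()
save("side","s7.png",(230,120,70,80),8)
E
```

```text
t 27.2 tcp [ 0.5661 -0.22    0.2311] jaw -3.0 zax [-0.    -0.002 -1.   ] w 0.425 F [-3.3 -2.4 11.8] q [-0.37  0.52 -0.22  0.84 -0.    1.25]
F [-3.3 -2.4 11.8] contact [-0.014  0.049]
```

View pics/s7.png

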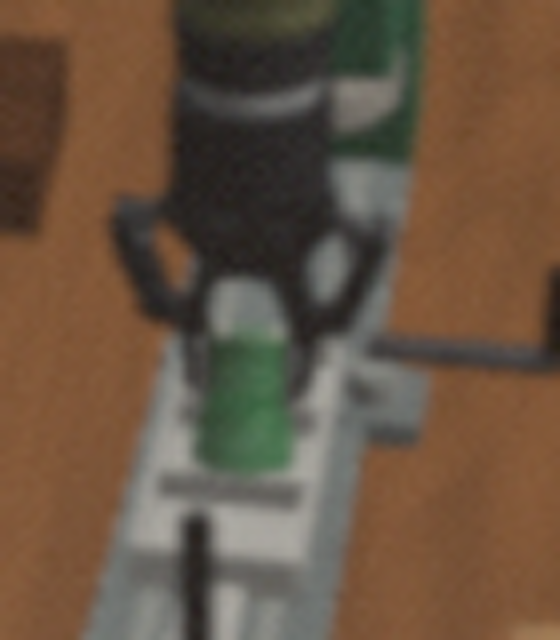

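The glass looks tilted: its top ring is no longer visible at (250,335). I'll lift it and measure.

Call:
drive_tool([
  [[0, 0, 1], 0],
  [[0, 0, 2], 0],
  [[0, 0, 4], 0],
  [[0, 0, 6], 0],
  [[0, 0, 8], 0],
  [[0, 0, 8], 0],
  [[0, 0, 8], 0],
  [[0, 0, 8], 0],
])

```text
clock: 28.1
tool_pos: [0.566, -0.2194, 0.3083]
orientation: [-2.277, -2.161, 0.002]
ft_force: [-0.8, -0.3, -1.9]
gripper_width: 0.425
```

```bash
python3 - <<'E'
from h import *
p,j=tool();print(state()["ft_torque"])
im=capture("side")[:,:,::-1]
print("glass1",[(round(r['p'],2),np.round(r['location'],1),np.round(r.get('extent',0))) for r in landmark_of("glass1","side")[:2]])
cv2.imwrite("pics/s8.png",np.hstack([cv2.resize(im[110:190,230:300],None,fx=7,fy=7,interpolation=cv2.INTER_CUBIC)]))
o,d=ray("side",(262,160));print("cam",o,"d",d/np.linalg.norm(d))
for k,q in dict(base=p-[0,0,.2057],basefront=p-[0,-.025,.2057],top=p-[0,0,.1417]).items(): print(k,((proj("side",q)-[230,110])*7).round())
for yc in (-.208,-.211,-.215):
  print(yc,[((proj("side",[.567,yc+a,z])-[230,110])*7).round()[1] for a in (33,29,-29,-33) for z in (.042,.024) for a in [a/1000]])
E
```

```text
t 28.1 tcp [ 0.566  -0.2194  0.3083] jaw -3.0 zax [-0.002  0.001 -1.   ] w 0.425 F [-0.8 -0.3 -1.9] q [-0.37  0.45 -0.1   1.02  0.    1.25]
[-0.04407277  0.03272424  0.01907687]
glass1 [(0.75, array([260.5, 160.6]), np.int64(0)), (0.52, array([303.3, 207.3]), np.int64(0))]
cam [0.47714643 1.04477985 0.9305175 ] d [ 0.0566409  -0.83552105 -0.54653123]
base [218. 351.]
basefront [215. 377.]
top [220. 250.]
-0.208 [np.float64(489.0), np.float64(481.0), np.float64(485.0), np.float64(481.0), np.float64(424.0), np.float64(480.0), np.float64(420.0), np.float64(480.0)]
-0.211 [np.float64(486.0), np.float64(477.0), np.float64(482.0), np.float64(477.0), np.float64(421.0), np.float64(477.0), np.float64(417.0), np.float64(477.0)]
-0.215 [np.float64(482.0), np.float64(473.0), np.float64(477.0), np.float64(473.0), np.float64(417.0), np.float64(473.0), np.float64(413.0), np.float64(473.0)]
```

View pics/s8.png

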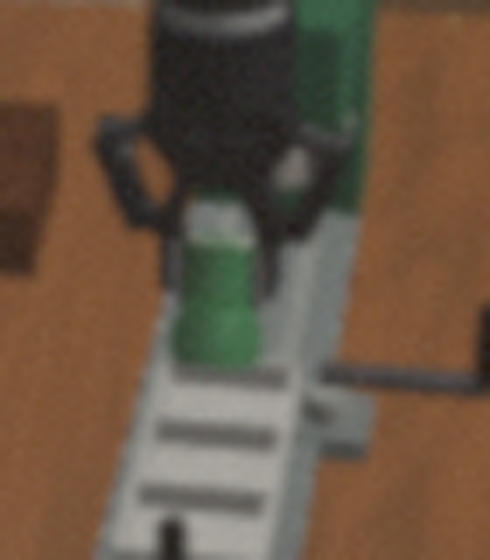

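The glass is tilted about 33°, pivoting in the pads; the tray bands at rows 434 and 498 agree with my bay estimate. I'll stand it on clear bench to right itself. For the placement I'll regrip with the jaws along y so the narrow bay direction can't tilt it.

Call:
drive_tool([
  [[-1, 0.2, 0], 0],
  [[-3, 0.5, 0], 0],
  [[-5.5, 0.9, 0], 0],
  [[-8, 1.3, 0], 0],
  [[-10, 1.6, 0], 0],
  [[-11.5, 1.9, 0], 0],
  [[-12.1, 1.9, 0], 0],
  [[-12.1, 1.9, -1], 0],
])

```text
clock: 29.0
tool_pos: [0.4451, -0.2008, 0.3004]
orientation: [2.278, 2.16, 0.001]
ft_force: [0.1, 0.1, -2.1]
gripper_width: 0.424
```

Call:
drive_tool([
  [[0, 0, -1], 0],
  [[0, 0, -2.5], 0],
  [[0, 0, -4.5], 0],
  [[0, 0, -6.5], 0],
  [[0, 0, -7.5], 0],
  [[0, 0, -8.1], 0],
  [[0, 0, -8.3], 0],
  [[0, 0, -8.3], 0],
])

```text
clock: 29.8
tool_pos: [0.4458, -0.2008, 0.2168]
orientation: [2.279, 2.162, 0.0]
ft_force: [-0.7, -0.3, -1.6]
gripper_width: 0.429
```

```bash
python3 - <<'E'
from h import *
tool();contact(-.21);print(state()["ft_torque"])
E
```

```text
t 29.8 tcp [ 0.4458 -0.2008  0.2168] jaw -3.0 zax [ 0. -0. -1.] w 0.429 F [-0.7 -0.3 -1.6] q [-0.42  0.36 -0.54  0.67  0.    1.2 ]
F [-0.7 -0.3 -1.6] contact [-0.074 -0.003]
[-0.06302255  0.02297773  0.00254895]
```

Call:
drive_tool([
  [[0, 0, -0.1], 0],
  [[0, 0, -0.2], 0],
  [[0, 0, -0.3], 0],
  [[0, 0, -0.4], 0],
  [[0, 0, -0.5], 0],
  [[0, 0, -0.6], 0],
  [[0, 0, -0.6], 0],
  [[0, 0, -0.6], 0],
])

```text
clock: 30.6
tool_pos: [0.4454, -0.2006, 0.2107]
orientation: [-2.279, -2.162, 0.0]
ft_force: [0.5, 0.5, -1.1]
gripper_width: 0.422
```

Call:
drive_tool([
  [[0, 0, -0.1], 0],
  [[0, 0, -0.2], 0],
  [[0, 0, -0.3], 0],
  [[0, 0, -0.4], 0],
  [[0, 0, -0.4], 0],
  [[0, 0, -0.4], 0],
  [[0, 0, -0.4], 0],
  [[0, 0, -0.4], 0],
])

```text
clock: 31.4
tool_pos: [0.4455, -0.2007, 0.2069]
orientation: [2.279, 2.162, 0.0]
ft_force: [-0.9, 0.8, 3.0]
gripper_width: 0.426
```

Call:
drive_tool([
  [[0, 0, -0.1], 0],
  [[0, 0, -0.2], 0],
  [[0, 0, -0.3], 0],
  [[0, 0, -0.3], 0],
  [[0, 0, -0.3], 0],
  [[0, 0, -0.3], 0],
  [[0, 0, -0.3], 0],
  [[0, 0, -0.3], 0],
])

```text
clock: 32.2
tool_pos: [0.4454, -0.2006, 0.2062]
orientation: [2.278, 2.161, 0.001]
ft_force: [-6.0, 3.7, 24.2]
gripper_width: 0.425
```

Call:
drive_tool([
  [[0, 0, 0.3], 0],
  [[0, 0, 0.3], 0],
  [[0, 0, 0.3], 0],
  [[0, 0, 0.3], 0],
  [[0, 0, 0.3], 0],
  [[0, 0, 0.3], 0],
  [[0, 0, 0.3], 0],
  [[0, 0, 0.3], 0],
], hand=0.25)

```text
clock: 33.0
tool_pos: [0.4454, -0.2006, 0.2066]
orientation: [-2.279, -2.162, 0.0]
ft_force: [0.5, 0.2, -0.1]
gripper_width: 0.749
```

Call:
drive_tool([
  [[0, 0, 1], 0],
  [[0, 0, 3], 0],
  [[0, 0, 6], 0],
  [[0, 0, 9], 0],
  [[0, 0, 12], 0],
  [[-4, 0, 13], 0],
  [[-8, 0, 14], 0],
  [[-10, 0, 14], 0],
])

```text
clock: 33.8
tool_pos: [0.343, -0.2001, 0.3485]
orientation: [2.279, 2.161, -0.0]
ft_force: [0.6, 0.2, -0.1]
gripper_width: 0.754
```

```bash
python3 - <<'E'
from h import *
tool()
save("side","s9.png",(230,110,140,100),5);capture("top")
for c in ("side","top"):
  for r in landmark_of("glass1",c)[:3]: print(c,round(r['p'],2),np.round(r['location'],1),at(c,r['location'],0).round(4)[:2])
E
```

```text
t 33.8 tcp [ 0.343  -0.2001  0.3485] jaw -3.0 zax [ 0.001 -0.001 -1.   ] w 0.754 F [ 0.6  0.2 -0.1] q [-0.53  0.08 -0.52  0.97 -0.    1.1 ]
side 0.39 [264.2 170.1] [ 0.5586 -0.3028]
top 0.62 [303.9 231.2] [ 0.4516 -0.1819]
```

View pics/s9.png

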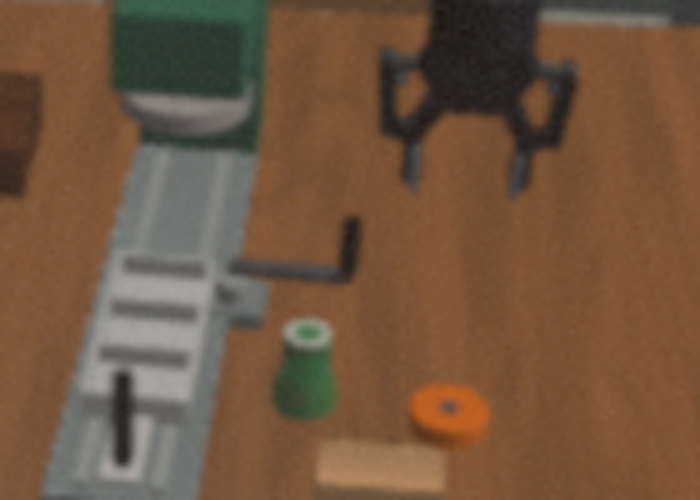

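It stands upright again: ring at (307,333), foot bottom at (305,417). Now measure it accurately.

```bash
cat >> h.py <<'E'
from scipy.optimize import minimize
def model(cam,x,y,z0):
    a=np.linspace(0,2*np.pi,40);pts=[]
    for r,h in ((.025,0),(.025,.016),(.019,.030),(.018,.064)):
        for t in a: pts.append(proj(cam,[x+r*np.cos(t),y+r*np.sin(t),z0+h]))
    h=cv2.convexHull(np.array(pts,np.float32))[:,0];return h
def green(cam,x,y,z0):
    "glass position from green/pale blob near the guess: match hull centre to the blob's box"
    im=capture(cam).astype(int);m=((im[:,:,1]-im[:,:,0]>12)).astype(np.uint8)
    n,l,st,ce=cv2.connectedComponentsWithStats(m)
    h=model(cam,x,y,z0);c=h.mean(0)
    i=min((i for i in range(1,n) if st[i,4]>40),key=lambda i:np.hypot(*(ce[i]-c)))
    print(cam,"blob",st[i],ce[i].round(1),"model box",h.min(0).round(1),h.max(0).round(1));return st[i]
E
python3 - <<'E'
from h import *
print("ring",at("side",(291.4,176.6),.064),"foot front",at("side",(291,193.2),0))
for c in ("top","side"): green(c,.446,-.17,0)
for c in ("top","side"):
  for r in silhouettes("glass1",c)[:4]: print(c,round(r['p'],2),np.round(r['extent'],1))
E
```

```text
ring [ 0.44813812 -0.17722839  0.064     ] foot front [ 0.44551048 -0.1580396   0.        ]
top blob [296 228  14  14  49] [300.1 236.3] model box [291.8 224.8] [308.9 241.5]
side blob [286 180  11  13  98] [291.6 186. ] model box [284.4 175. ] [297.7 195.3]
top 0.6 [295.7 225.7  19.   15.9]
side 0.75 [286.7 173.6  14.9  23.4]
```

Call:
drive_tool([
  [[2, 0.4, 0], 8],
  [[4, 0.8, 0], 16],
  [[6, 1.2, 0], 24],
  [[8, 1.6, 0], 32],
  [[10.4, 1.9, 0], 40],
  [[10.4, 1.9, 0], 48],
  [[10.4, 1.9, 0], 56],
  [[10.4, 1.9, 0], 64],
], hand=0)

```text
clock: 35.0
tool_pos: [0.4506, -0.1814, 0.346]
orientation: [-0.776, -3.043, -0.0]
ft_force: [0.2, 0.4, -0.3]
gripper_width: 1.0
```

Call:
drive_tool([
  [[0, 0, 0], 8],
  [[0, 0, 0], 16],
  [[0, 0, -1], 24],
  [[0, 0, -4], 26],
  [[0, 0, -7], 26],
  [[0, 0, -10], 26],
  [[0, 0, -13], 26],
  [[0, 0, -14.2], 26],
])

```text
clock: 35.8
tool_pos: [0.4489, -0.1809, 0.2016]
orientation: [-0.081, -3.136, -0.003]
ft_force: [-0.0, -0.1, 0.4]
gripper_width: 0.999
```

Call:
drive_tool([
  [[0, 0, 0], 0],
  [[0, 0, 0], 0],
  [[0, 0, 0], 0],
  [[0, 0, 0], 0],
  [[0, 0, 0], 0],
  [[0, 0, 0], 0],
  [[0, 0, 0], 0],
  [[0, 0, 0], 0],
], hand=1, grip_force=45)

```text
clock: 36.6
tool_pos: [0.4503, -0.1819, 0.2059]
orientation: [0.082, 3.137, -0.001]
ft_force: [1.1, -0.3, 6.0]
gripper_width: 0.415
```

```bash
python3 - <<'E'
from h import *
tool()
E
```

```text
t 36.6 tcp [ 0.4503 -0.1819  0.2059] jaw 87.0 zax [ 0.003 -0.001 -1.   ] w 0.415 F [ 1.1 -0.3  6. ] q [-0.38  0.37 -0.56  0.64  0.   -0.33]
```

Call:
drive_tool([
  [[0, 0, 1], 0],
  [[0, 0, 3], 0],
  [[0, 0, 6], 0],
  [[0, 0, 9], 0],
  [[1.5, -1.2, 10], 0],
  [[4, -3.2, 10], 0],
  [[6.5, -5.2, 10], 0],
  [[9, -7.2, 10], 0],
])

```text
clock: 37.4
tool_pos: [0.5397, -0.2542, 0.3052]
orientation: [-0.083, -3.14, 0.0]
ft_force: [1.0, 0.7, -1.5]
gripper_width: 0.42
```

Call:
drive_tool([
  [[1.5, -1.2, 0], 0],
  [[2.4, -1.9, 0], 0],
  [[2.4, -1.9, -2], 0],
  [[2.4, -1.9, -4], 0],
  [[2.4, -1.9, -4], 0],
  [[2.4, -1.9, -4], 0],
  [[2.4, -1.9, -4], 0],
  [[2.4, -1.9, -4], 0],
])

```text
clock: 38.2
tool_pos: [0.5638, -0.2728, 0.2661]
orientation: [0.083, 3.139, -0.002]
ft_force: [-0.1, -0.9, -2.2]
gripper_width: 0.424
```

```bash
python3 - <<'E'
from h import *
go(.564,-.273,.233,87)
E
```

```text
t 38.2 tcp [ 0.5638 -0.2728  0.2661] jaw 87.0 zax [ 0.002 -0.001 -1.   ] w 0.424 F [-0.1 -0.9 -2.2] q [-0.45  0.51 -0.12  0.94 -0.   -0.4 ]
need cm [ 0.02 -0.02 -3.31] turn 0.0
```

Call:
drive_tool([
  [[0, 0, -0.6], 0],
  [[0, 0, -1.2], 0],
  [[0, 0, -1.7], 0],
  [[0, 0, -2.2], 0],
  [[0, 0, -2.6], 0],
  [[0, 0, -2.8], 0],
  [[0, 0, -2.8], 0],
  [[0, 0, -2.8], 0],
])

```text
clock: 39.0
tool_pos: [0.5635, -0.2727, 0.2368]
orientation: [0.083, 3.14, -0.0]
ft_force: [0.3, -0.0, -1.1]
gripper_width: 0.42
```

```bash
python3 - <<'E'
from h import *
tool();contact(-.205)
E
```

```text
t 39.0 tcp [ 0.5635 -0.2727  0.2368] jaw 87.0 zax [ 0. -0. -1.] w 0.42 F [ 0.3 -0.  -1.1] q [-0.45  0.54 -0.16  0.88  0.   -0.4 ]
F [ 0.3 -0.  -1.1] contact [0.042 0.01 ]
```

Already inside the bay walls with no contact. Lower the rest and release.

Call:
drive_tool([
  [[0, 0, -0.2], 0],
  [[0, 0, -0.4], 0],
  [[0, 0, -0.6], 0],
  [[0, 0, -0.6], 0],
  [[0, 0, -0.6], 0],
  [[0, 0, -0.6], 0],
  [[0, 0, -0.6], 0],
  [[0, 0, -0.6], 0],
])

```text
clock: 39.8
tool_pos: [0.5635, -0.2727, 0.2308]
orientation: [0.083, 3.14, -0.0]
ft_force: [0.9, 0.3, -0.6]
gripper_width: 0.421
```

Call:
drive_tool([
  [[0, 0, 0], 0],
  [[0, 0, 0], 0],
  [[0, 0, 0], 0],
  [[0, 0, 0], 0],
  [[0, 0, 2], 0],
  [[0, 0, 5], 0],
  [[0, 0, 9], 0],
  [[0, 0, 13], 0],
], hand=0.3)

```text
clock: 40.6
tool_pos: [0.5631, -0.2725, 0.3616]
orientation: [-0.083, -3.139, -0.001]
ft_force: [0.5, -0.1, -0.1]
gripper_width: 0.702
```

Call:
drive_tool([
  [[0, 5, 0], 0],
  [[0, 10, 0], 0],
  [[0.3, 15, 0], 0],
  [[0.5, 20, 0], 0],
  [[0.7, 25, 0], 0],
  [[0.9, 30, 0], 0],
  [[1, 35, 0], 0],
  [[1, 40, 0], 0],
], hand=0)

```text
clock: 41.4
tool_pos: [0.5732, 0.1292, 0.3609]
orientation: [0.083, 3.14, 0.0]
ft_force: [0.8, 0.2, -0.1]
gripper_width: 0.995
```

```bash
python3 - <<'E'
from h import *
P=np.array([.555,.265])+.042*np.array([np.cos(np.radians(-63.6)),np.sin(np.radians(-63.6))]);print(P)
capture("top");capture("side")
for c in ("side","top"):
  for n,z in (("glass1",.024),("glass1",.02),("crank_post",.155)):
    for r in landmark_of(n,c)[:3]: print(c,n,round(r['p'],2),np.round(r['location'],1),at(c,r['location'],z).round(4)[:2])
go(*P,.298,87)
E
```

```text
[0.57367468 0.22738011]
side glass1 0.61 [262.2 167.7] [ 0.5659 -0.2843]
side glass1 0.61 [262.2 167.7] [ 0.5663 -0.2902]
side crank_post 0.94 [242.5 230.9] [0.584  0.2296]
side crank_post 0.17 [203.6 192.3] [0.7281 0.0649]
top glass1 0.57 [336.6 191.3] [ 0.5704 -0.2803]
top glass1 0.57 [336.6 191.3] [ 0.5708 -0.281 ]
t 41.8 tcp [0.5735 0.1257 0.3607] jaw 86.9 zax [-0. -0. -1.] w 1.0 F [-0.5 -0.1  1. ] q [ 0.22  0.39 -0.07  1.12 -0.    0.27]
need cm [ 0.02 10.17 -6.27] turn 0.1
```

Call:
drive_tool([
  [[0, 4, 0], 0],
  [[0, 8, 0], 0],
  [[0, 10, 0], 0],
  [[0, 10, -2], 0],
  [[0, 10, -4.5], 0],
  [[0, 10, -6.3], 0],
  [[0, 10, -6.3], 0],
  [[0, 10, -6.3], 0],
])

```text
clock: 42.6
tool_pos: [0.5737, 0.226, 0.2979]
orientation: [-0.085, -3.14, 0.0]
ft_force: [0.6, -0.4, 0.4]
gripper_width: 1.001
```

Call:
drive_tool([
  [[0, 0, 0], 0],
  [[0, 0, 0], 0],
  [[0, 0, 0], 0],
  [[0, 0, 0], 0],
  [[0, 0, 0], 0],
  [[0, 0, 0], 0],
  [[0, 0, 0], 0],
  [[0, 0, 0], 0],
], hand=1, grip_force=30)

```text
clock: 43.4
tool_pos: [0.5734, 0.2291, 0.2984]
orientation: [0.08, 3.14, 0.009]
ft_force: [-0.6, 6.6, 1.9]
gripper_width: 0.174
```

Call:
drive_tool([
  [[0.5, 0.3, 0], 0],
  [[1.1, 0.8, 0], 0],
  [[1.5, 1.3, 0], 0],
  [[1.9, 1.8, 0], 0],
  [[2.1, 2.4, 0], 0],
  [[2.3, 3.1, 0], 0],
  [[2.35, 3.7, 0], 0],
  [[2.35, 3.7, 0], 0],
])

```text
clock: 44.2
tool_pos: [0.6023, 0.2634, 0.2986]
orientation: [0.086, 3.126, -0.003]
ft_force: [15.3, -3.9, -6.9]
gripper_width: 0.176
```

Call:
drive_tool([
  [[-0.05, 0.6, 0], 0],
  [[-0.2, 1.3, 0], 0],
  [[-0.4, 1.9, 0], 0],
  [[-0.75, 2.5, 0], 0],
  [[-1.2, 3.0, 0], 0],
  [[-1.7, 3.4, 0], 0],
  [[-2.25, 3.8, 0], 0],
  [[-2.85, 4.0, 0], 0],
])

```text
clock: 45.0
tool_pos: [0.5718, 0.306, 0.2985]
orientation: [0.082, 3.131, 0.008]
ft_force: [9.8, 6.4, -6.0]
gripper_width: 0.174
```

```bash
python3 - <<'E'
from h import *
p,_=tool();v=p[:2]-[.555,.265];print(np.hypot(*v),np.degrees(np.arctan2(v[1],v[0])))
a=np.radians(80.4);go(.555+.042*np.cos(a),.265+.042*np.sin(a))
E
```

```text
t 45.0 tcp [0.5718 0.306  0.2985] jaw 87.0 zax [ 0.01   0.005 -1.   ] w 0.174 F [ 9.8  6.4 -6. ] q [ 0.49  0.52 -0.01  1.03 -0.    0.54]
0.044346503733002494 67.75361416627403
t 45.0 tcp [0.5718 0.306  0.2985] jaw 87.0 zax [ 0.01   0.005 -1.   ] w 0.174 F [ 9.8  6.4 -6. ] q [ 0.49  0.52 -0.01  1.03 -0.    0.54]
need cm [-0.98  0.04  0.  ] turn 0
```

Call:
drive_tool([
  [[-0.3, 0.05, 0], 0],
  [[-0.6, 0.1, 0], 0],
  [[-0.9, 0.1, 0], 0],
  [[-1.1, 0.1, 0], 0],
  [[-1.1, 0.1, 0], 0],
  [[-1.1, 0.1, 0], 0],
  [[-1.1, 0.1, 0], 0],
  [[-1.1, 0.1, 0], 0],
])

```text
clock: 45.8
tool_pos: [0.5598, 0.3091, 0.2985]
orientation: [0.078, 3.134, 0.016]
ft_force: [6.3, 13.3, -6.3]
gripper_width: 0.178
```

Call:
drive_tool([
  [[0, 0, 0], 0],
  [[0, 0, 0], 0],
  [[0, 0, 0], 0],
  [[0, 0, 2], 0],
  [[0, 0, 5], 0],
  [[0, 0, 8], 0],
  [[0, -4, 9], 0],
  [[0, -8, 9], 0],
], hand=0)

```text
clock: 46.6
tool_pos: [0.5578, 0.225, 0.3902]
orientation: [0.079, 3.136, 0.002]
ft_force: [0.5, -0.3, 0.3]
gripper_width: 0.997
```

Call:
drive_tool([
  [[0, -4, 0], 0],
  [[-2, -8, 0], 0],
  [[-2, -12, 0], 0],
  [[-3, -16, 0], 0],
  [[-4, -20, 0], 0],
  [[-4, -22, 0], 0],
  [[-4, -22, 0], 0],
  [[-4, -22, 0], 0],
])

```text
clock: 47.4
tool_pos: [0.5172, 0.0048, 0.3878]
orientation: [-0.085, -3.14, -0.001]
ft_force: [0.4, 0.4, -0.8]
gripper_width: 1.001
```

```bash
python3 - <<'E'
from h import *
tool()
im=capture("top")[:,:,::-1];im2=capture("side")[:,:,::-1]
cv2.imwrite("pics/c10.png",np.hstack([cv2.resize(im[125:270,75:225],(480,464),interpolation=cv2.INTER_CUBIC),cv2.resize(im2[110:226,220:300],(320,464),interpolation=cv2.INTER_CUBIC)]))
for c in ("top","side"):
  for r in landmark_of("glass1",c)[:3]: print(c,round(r['p'],2),np.round(r['location'],1),at(c,r['location'],.02).round(4)[:2])
E
```

```text
t 47.4 tcp [0.5172 0.0048 0.3878] jaw 86.9 zax [ 0.  0. -1.] w 1.001 F [ 0.4  0.4 -0.8] q [ 0.01  0.25 -0.19  1.13  0.    0.06]
top 0.7 [336.  195.2] [ 0.559  -0.2789]
top 0.61 [310.7 194.1] [ 0.5631 -0.2025]
top 0.51 [158.7 226.8] [0.4693 0.2556]
side 0.78 [279.5 272.3] [0.4728 0.2534]
side 0.48 [266.8 168. ] [ 0.5475 -0.2898]
```

View pics/c10.png

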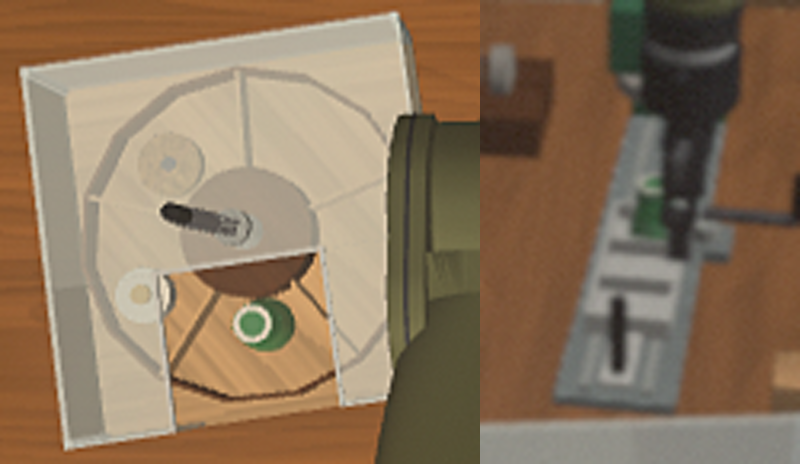

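The second glass's ring is at (252,324), in the opening but close to the drum. The first stands upright in the far bay, at (650,205) in the right panel. Both wheels are still in the carousel.

Call:
drive_tool([
  [[-0.8, 4.2, 0], 0],
  [[-1.6, 8.4, 0], 0],
  [[-2.4, 12.6, 0], 0],
  [[-3.2, 16.8, 0], 0],
  [[-4, 21, 0], 0],
  [[-4.6, 25, 0], 0],
  [[-4.6, 25, -3], 0],
  [[-4.6, 25, -6], 0],
], hand=0.15)

```text
clock: 48.4
tool_pos: [0.4712, 0.2581, 0.3278]
orientation: [0.075, 3.138, 0.003]
ft_force: [-0.1, -0.2, 0.2]
gripper_width: 0.851
```

Call:
drive_tool([
  [[0, 0, -2], 0],
  [[0, 0, -4], 0],
  [[0, 0, -6], 0],
  [[0, 0, -8], 0],
  [[0, 0, -9.5], 0],
  [[0, 0, -10.2], 0],
  [[0, 0, -10.2], 0],
  [[0, 0, -10.2], 0],
])

```text
clock: 49.2
tool_pos: [0.4716, 0.2557, 0.2262]
orientation: [0.082, 3.14, 0.001]
ft_force: [0.4, 0.6, -0.3]
gripper_width: 0.85
```

Call:
drive_tool([
  [[0, 0, 0], 0],
  [[0, 0, 0], 0],
  [[0, 0, 0], 0],
  [[0, 0, 0], 0],
  [[0, 0, 0], 0],
  [[0, 0, 0], 0],
  [[0, 0, 0], 0],
  [[0, 0, 0], 0],
], hand=1, grip_force=45)

```text
clock: 50.0
tool_pos: [0.4718, 0.2553, 0.2266]
orientation: [0.083, 3.139, 0.001]
ft_force: [-0.6, -0.6, 6.0]
gripper_width: 0.421
```

```bash
python3 - <<'E'
from h import *
go(.569,-.149,.231,87)
E
```

```text
t 50.0 tcp [0.4718 0.2553 0.2266] jaw 87.0 zax [ 0.002  0.001 -1.   ] w 0.421 F [-0.6 -0.6  6. ] q [ 0.5   0.42 -0.41  0.74  0.    0.55]
need cm [  9.72 -40.43   0.44] turn 0.0
```

Call:
drive_tool([
  [[0, 0, 1], 0],
  [[0, 0, 3], 0],
  [[0, 0, 6], 0],
  [[0, 0, 9], 0],
  [[0, 0, 12], 0],
  [[0.2, -1, 13], 0],
  [[0.8, -3.5, 13], 0],
  [[1.6, -6.8, 13], 0],
])

```text
clock: 50.8
tool_pos: [0.4873, 0.1867, 0.3557]
orientation: [0.079, 3.14, 0.0]
ft_force: [0.8, -0.2, -1.0]
gripper_width: 0.421
```

Call:
drive_tool([
  [[1, -4, 0], 0],
  [[2, -8, 0], 0],
  [[3, -12, 0], 0],
  [[3.9, -16, 0], 0],
  [[4.9, -20, 0], 0],
  [[5.8, -24, 0], 0],
  [[6.8, -28, 0], 0],
  [[7.5, -31, 0], 0],
])

```text
clock: 51.6
tool_pos: [0.5621, -0.1258, 0.3547]
orientation: [-0.086, -3.139, 0.001]
ft_force: [0.5, -0.0, -0.3]
gripper_width: 0.42
```

Call:
drive_tool([
  [[0.3, -1.5, 0], 0],
  [[0.6, -2.6, 0], 0],
  [[0.6, -2.6, -2], 0],
  [[0.6, -2.6, -4.5], 0],
  [[0.6, -2.6, -7], 0],
  [[0.6, -2.6, -8.5], 0],
  [[0.6, -2.6, -8.5], 0],
  [[0.6, -2.6, -8.5], 0],
])

```text
clock: 52.4
tool_pos: [0.5683, -0.1482, 0.2707]
orientation: [-0.081, -3.14, -0.001]
ft_force: [0.0, -0.4, -0.7]
gripper_width: 0.417
```

```bash
python3 - <<'E'
from h import *
go(.569,-.149,.231,87)
E
```

```text
t 52.4 tcp [ 0.5683 -0.1482  0.2707] jaw 87.0 zax [-0.001  0.    -1.   ] w 0.417 F [ 0.  -0.4 -0.7] q [-0.26  0.45 -0.22  0.91  0.   -0.2 ]
need cm [ 0.07 -0.08 -3.97] turn -0.0
```

Call:
drive_tool([
  [[0, -0.1, -0.8], 0],
  [[0, -0.1, -1.6], 0],
  [[0, -0.1, -2.2], 0],
  [[0, -0.1, -2.7], 0],
  [[0, -0.1, -3.1], 0],
  [[0, -0.1, -3.4], 0],
  [[0, -0.1, -3.4], 0],
  [[0, -0.1, -3.4], 0],
])

```text
clock: 53.2
tool_pos: [0.5685, -0.1499, 0.2367]
orientation: [0.083, 3.14, -0.0]
ft_force: [0.5, 0.3, -1.0]
gripper_width: 0.424
```

Call:
drive_tool([
  [[0, 0, -0.2], 0],
  [[0, 0, -0.4], 0],
  [[0, 0, -0.5], 0],
  [[0, 0, -0.5], 0],
  [[0, 0, -0.5], 0],
  [[0, 0, -0.5], 0],
  [[0, 0, -0.5], 0],
  [[0, 0, -0.5], 0],
])

```text
clock: 54.0
tool_pos: [0.5685, -0.1499, 0.2318]
orientation: [0.083, 3.14, -0.0]
ft_force: [1.1, 0.2, -1.5]
gripper_width: 0.419
```

Call:
drive_tool([
  [[0, 0, 0], 0],
  [[0, 0, 0], 0],
  [[0, 0, 0], 0],
  [[0, 0, 0], 0],
  [[0, 0, 2], 0],
  [[0, 0, 5], 0],
  [[0, 0, 9], 0],
  [[0, 0, 12], 0],
], hand=0.35)

```text
clock: 54.8
tool_pos: [0.5686, -0.1499, 0.3538]
orientation: [0.083, 3.139, -0.001]
ft_force: [1.3, 0.6, -0.3]
gripper_width: 0.652
```

Call:
drive_tool([
  [[-4, 0, 0], 0],
  [[-8, 0, 0], 0],
  [[-12, 0, 0], 0],
  [[-16, 0, 0], 0],
  [[-20, 0, 0], 0],
  [[-20, 5, 0], 0],
  [[-20, 8, 0], 0],
  [[-20, 8, 0], 0],
])

```text
clock: 55.6
tool_pos: [0.3674, -0.0681, 0.3519]
orientation: [0.079, 3.14, 0.002]
ft_force: [0.0, -0.2, 1.0]
gripper_width: 0.648
```

```bash
python3 - <<'E'
from h import *
tool()
im=capture("top")[:,:,::-1];im2=capture("side")[:,:,::-1]
cv2.imwrite("pics/c11.png",np.hstack([cv2.resize(im[150:240,240:330],(400,400),interpolation=cv2.INTER_CUBIC),cv2.resize(im2[120:220,220:320],(400,400),interpolation=cv2.INTER_CUBIC)]))
for c in ("top","side"):
  for r in landmark_of("carriage_post",c)[:1]: print(c,round(r['p'],2),np.round(r['location'],1),at(c,r['location'],.102).round(4)[:2])
E
```

```text
t 55.6 tcp [ 0.3674 -0.0681  0.3519] jaw 87.1 zax [ 0.     0.001 -1.   ] w 0.648 F [ 0.  -0.2  1. ] q [-0.18  0.03 -0.56  0.98  0.   -0.13]
side 0.98 [254.2 184.6] [ 0.578  -0.0626]
```

View pics/c11.png

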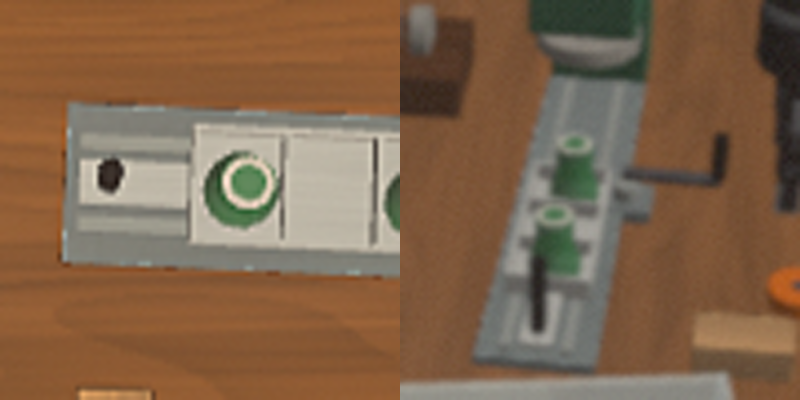

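Both glasses stand upright in bays 1 and 3, and the post is at (110,175). Push the carriage home.

Call:
drive_tool([
  [[4.5, 0.1, 0], 0],
  [[9, 0.3, 0], 0],
  [[13.5, 0.5, 0], 0],
  [[18, 0.5, 0], 0],
  [[21, 0.5, 0], 0],
  [[21, 0.5, -4], 0],
  [[21, 0.5, -8], 0],
  [[21, 0.5, -12.5], 0],
], hand=0.45)

```text
clock: 56.6
tool_pos: [0.5797, -0.0659, 0.2256]
orientation: [0.084, 3.138, -0.001]
ft_force: [0.8, -0.2, -0.2]
gripper_width: 0.552
```

Call:
drive_tool([
  [[0, 0, 0], 0],
  [[0, 0, 0], 0],
  [[0, 0, 0], 0],
  [[0, 0, 0], 0],
  [[0, 0, 0], 0],
  [[0, 0, 0], 0],
  [[0, 0, 0], 0],
  [[0, 0, 0], 0],
], hand=1, grip_force=50)

```text
clock: 57.4
tool_pos: [0.5781, -0.0649, 0.2269]
orientation: [-0.083, -3.14, 0.0]
ft_force: [-3.6, 0.3, -10.3]
gripper_width: 0.173
```

Push about 20 cm along −y, gently (17 rows).

Call:
drive_tool([
  [[0, -0.4, 0], 0],
  [[-0.1, -1.1, 0], 0],
  [[-0.1, -2.2, 0], 0],
  [[-0.2, -3.5, 0], 0],
  [[-0.25, -4.8, 0], 0],
  [[-0.3, -6.1, 0], 0],
  [[-0.4, -7.4, 0], 0],
  [[-0.45, -8.7, 0], 0],
])

```text
clock: 58.2
tool_pos: [0.5735, -0.1532, 0.2269]
orientation: [-0.083, -3.14, -0.0]
ft_force: [-3.8, 3.6, -5.2]
gripper_width: 0.172
```

Call:
drive_tool([
  [[-0.05, -1.3, 0], 0],
  [[-0.1, -2.6, 0], 0],
  [[-0.2, -3.9, 0], 0],
  [[-0.25, -5.2, 0], 0],
  [[-0.35, -6.5, 0], 0],
  [[-0.4, -7.8, 0], 0],
  [[-0.45, -9, 0], 0],
  [[-0.5, -10, 0], 0],
])

```text
clock: 59.0
tool_pos: [0.5682, -0.2534, 0.2269]
orientation: [-0.084, -3.139, 0.001]
ft_force: [-5.1, 4.1, -4.4]
gripper_width: 0.17
```

Call:
drive_tool([
  [[0, -0.4, 0], 0],
  [[-0.05, -0.8, 0], 0],
  [[-0.1, -1.2, 0], 0],
  [[-0.1, -1.6, 0], 0],
  [[-0.1, -1.8, 0], 0],
  [[-0.1, -1.8, 0], 0],
  [[-0.1, -1.8, 0], 0],
  [[-0.1, -1.8, 0], 0],
])

```text
clock: 59.8
tool_pos: [0.5676, -0.2638, 0.2268]
orientation: [-0.075, -3.14, -0.028]
ft_force: [-2.0, 29.0, 2.1]
gripper_width: 0.171
```

```bash
python3 - <<'E'
from h import *
tool()
E
```

```text
t 59.8 tcp [ 0.5676 -0.2638  0.2268] jaw 87.3 zax [ 0.     0.018 -1.   ] w 0.171 F [-2.  29.   2.1] q [-0.44  0.55 -0.16  0.86  0.02 -0.39]
```

Call:
drive_tool([
  [[0, 0.7, 0], 0],
  [[0, 0.7, 0], 0],
  [[0, 0.7, 0], 0],
  [[0, 0.7, 0], 0],
  [[0, 0.7, 3], 0],
  [[0, 0.7, 6], 0],
  [[0, 0.7, 10], 0],
  [[-4, 0, 10], 0],
], hand=0.3)

```text
clock: 60.6
tool_pos: [0.534, -0.2723, 0.3338]
orientation: [0.079, 3.123, -0.013]
ft_force: [-0.1, -1.7, 0.9]
gripper_width: 0.702
```

```bash
python3 - <<'E'
from h import *
go(.4148,-.298,.231,87)
E
```

```text
t 60.6 tcp [ 0.534  -0.2723  0.3338] jaw 87.1 zax [ 0.017 -0.009 -1.   ] w 0.702 F [-0.1 -1.7  0.9] q [-0.47  0.41 -0.1   1.04  0.   -0.42]
need cm [-11.92  -2.57 -10.28] turn -0.1
```

Call:
drive_tool([
  [[-4, -1, 0], 0],
  [[-8, -2, 0], 0],
  [[-11.5, -2.6, 0], 0],
  [[-11.5, -2.6, 0], 0],
  [[-11.5, -2.6, -3], 0],
  [[-11.5, -2.6, -6.5], 0],
  [[-11.5, -2.6, -10], 0],
  [[-11.5, -2.6, -10.2], 0],
])

```text
clock: 61.4
tool_pos: [0.4118, -0.2953, 0.2214]
orientation: [-0.083, -3.135, -0.005]
ft_force: [0.9, -0.6, 0.2]
gripper_width: 0.704
```

Call:
drive_tool([
  [[0, 0, 0], 0],
  [[0, 0, 0], 0],
  [[0, 0, 0], 0],
  [[0, 0, 0], 0],
  [[0, 0, 0], 0],
  [[0, 0, 0], 0],
  [[0, 0, 0], 0],
  [[0, 0, 0], 0],
], hand=1)

```text
clock: 62.2
tool_pos: [0.414, -0.2945, 0.2267]
orientation: [0.08, 3.136, 0.006]
ft_force: [1.8, 7.7, 5.7]
gripper_width: 0.172
```

```bash
python3 - <<'E'
from h import *
tool()
P=np.array([.5045,-.2970])
a=np.radians(np.linspace(177.05,87.05,9));p=.09*np.c_[np.cos(a),np.sin(a)];print(((p-p[0])*100).round(1).tolist())
E
```

```text
t 62.2 tcp [ 0.414  -0.2945  0.2267] jaw 87.1 zax [ 0.005  0.004 -1.   ] w 0.172 F [1.8 7.7 5.7] q [-0.62  0.38 -0.48  0.72  0.01 -0.57]
[[0.0, 0.0], [0.3, 1.7], [0.9, 3.4], [1.8, 4.9], [3.0, 6.2], [4.4, 7.3], [6.0, 8.0], [7.7, 8.4], [9.5, 8.5]]
```

Call:
drive_tool([
  [[0.3, 1.7, 0], 0],
  [[0.9, 3.4, 0], 0],
  [[1.8, 4.9, 0], 0],
  [[3.0, 6.2, 0], 0],
  [[4.4, 7.3, 0], 0],
  [[6.0, 8.0, 0], 0],
  [[7.7, 8.5, 0], 0],
  [[9.5, 8.6, 0], 0],
])

```text
clock: 63.0
tool_pos: [0.507, -0.2091, 0.2265]
orientation: [-0.083, -3.138, -0.0]
ft_force: [-5.4, 2.8, 8.2]
gripper_width: 0.177
```

Call:
drive_tool([
  [[0.4, 0, 0], 0],
  [[0.8, 0, 0], 0],
  [[1.2, 0, 0], 0],
  [[1.2, 0, 0], 0],
  [[1.2, 0, 0], 0],
  [[1.2, 0, 0], 0],
  [[1.2, 0, 0], 0],
  [[1.2, 0, 0], 0],
])

```text
clock: 63.8
tool_pos: [0.5186, -0.2092, 0.2264]
orientation: [-0.083, -3.139, -0.002]
ft_force: [-6.3, 3.3, 9.4]
gripper_width: 0.173
```

```bash
python3 - <<'E'
from h import *
tool()
E
```

```text
t 63.8 tcp [ 0.5186 -0.2092  0.2264] jaw 87.0 zax [-0.002  0.001 -1.   ] w 0.173 F [-6.3  3.3  9.4] q [-0.38  0.45 -0.35  0.77  0.   -0.33]
```

Call:
drive_tool([
  [[0.3, 0, 0], 0],
  [[0.6, 0, 0], 0],
  [[0.6, 0, 0], 0],
  [[0.6, 0, 0], 0],
  [[0.6, 0, 0], 0],
  [[0.6, 0, 0], 0],
  [[0.6, 0, 0], 0],
  [[0.6, 0, 0], 0],
])

```text
clock: 64.6
tool_pos: [0.5205, -0.209, 0.2261]
orientation: [-0.084, -3.128, -0.0]
ft_force: [-18.3, 2.6, 18.2]
gripper_width: 0.172
```

```bash
python3 - <<'E'
from h import *
tool();capture("side")
for r in landmark_of("lever_knob","side")[:2]: print(round(r['p'],2),at("side",r['location'],.093).round(4))
E
```

```text
t 64.6 tcp [ 0.5205 -0.209   0.2261] jaw 86.9 zax [-0.012  0.001 -1.   ] w 0.172 F [-18.3   2.6  18.2] q [-0.38  0.46 -0.34  0.79 -0.   -0.33]
0.58 [ 0.5162 -0.2083  0.093 ]
0.5 [0.7357 0.1179 0.093 ]
```

Force has risen at the stop, so the lever is fully locked. Release, retreat and check.

Call:
drive_tool([
  [[-0.3, 0, 0], 0],
  [[-0.3, 0, 0], 0],
  [[-0.3, 0, 0], 0],
  [[-0.3, 0, 0], 0],
  [[-0.3, 0, 3], 0],
  [[-0.3, 0, 7], 0],
  [[-0.3, 0, 11], 0],
  [[-4, 2, 13], 0],
], hand=0.3)

```text
clock: 65.5
tool_pos: [0.4911, -0.192, 0.3588]
orientation: [0.083, 3.129, -0.007]
ft_force: [-0.1, -0.4, 1.2]
gripper_width: 0.7
```

Call:
drive_tool([
  [[-4, 2, 0], 0],
  [[-8, 4, 0], 0],
  [[-12, 6, 0], 0],
  [[-15, 8, 0], 0],
  [[-15, 12, 0], 0],
  [[-15, 16, 0], 0],
  [[-15, 20, 0], 0],
  [[-15, 20, 0], 0],
])

```text
clock: 66.3
tool_pos: [0.336, 0.0136, 0.3551]
orientation: [0.07, 3.139, 0.003]
ft_force: [0.5, -0.9, -0.2]
gripper_width: 0.703
```

```bash
python3 - <<'E'
from h import *
tool()
im=capture("top")[:,:,::-1];im2=capture("side")[:,:,::-1]
cv2.imwrite("pics/c12.png",np.hstack([cv2.resize(im[60:260,230:430],(400,400),interpolation=cv2.INTER_CUBIC),cv2.resize(im2[90:210,200:320],(400,400),interpolation=cv2.INTER_CUBIC)]))
for n,z in (("carriage_post",.102),("lever_knob",.093),("lever_pivot",.044),("spray_bottle",0),("mug",0),("oak_block",0)):
 for c in ("top","side"):
  for r in landmark_of(n,c)[:1]: print(n,c,round(r['p'],2),np.round(r['location'],1),at(c,r['location'],z).round(4)[:2])
E
```

```text
t 66.3 tcp [0.336  0.0136 0.3551] jaw 87.5 zax [ 0.001  0.002 -1.   ] w 0.703 F [ 0.5 -0.9 -0.2] q [ 0.04 -0.03 -0.62  0.99  0.    0.08]
carriage_post top 0.76 [336.5 190.7] [ 0.565  -0.2651]
carriage_post side 0.71 [262.3 152.2] [ 0.5662 -0.2777]
lever_knob top 0.6 [318.1 207.8] [ 0.5175 -0.2132]
lever_knob side 0.44 [275.1 163.6] [ 0.5124 -0.2156]
lever_pivot top 0.55 [345.5 214.4] [ 0.4998 -0.3009]
lever_pivot side 0.68 [276.9 160.6] [ 0.5083 -0.312 ]
spray_bottle top 0.87 [239.8 132.3] [0.7599 0.0113]
spray_bottle side 0.89 [200.7 216.1] [0.7617 0.0056]
mug top 0.73 [360.4 192.3] [ 0.5688 -0.358 ]
mug side 0.94 [205.7 192. ] [ 0.7707 -0.1336]
oak_block top 0.87 [264.4 250.5] [ 0.3946 -0.0609]
```

View pics/c12.png

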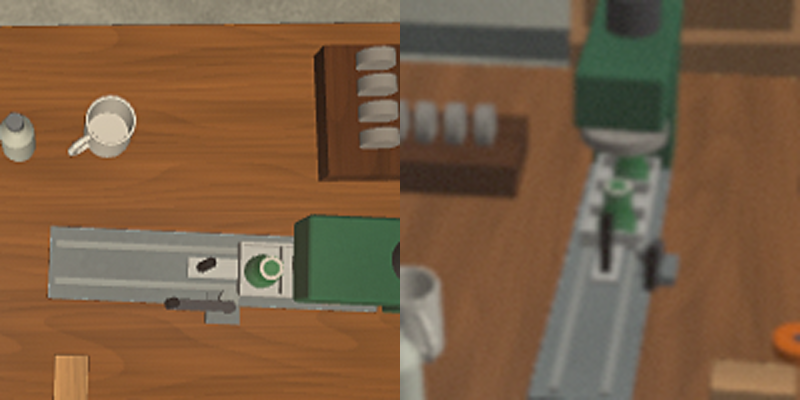

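```bash
python3 - <<'E'
from h import *
im=capture("top")[:,:,::-1];new=cv2.resize(im[160:230,250:450],None,fx=4,fy=4,interpolation=cv2.INTER_CUBIC);old=cv2.imread("pics/c2.png")
for n,(x,y,w,h) in dict(post=(290,105,75,60),knob=(235,185,90,45),head=(520,40,100,100)).items():
    r=cv2.matchTemplate(new[y-14:y+h+14,x-14:x+w+14],old[y:y+h,x:x+w],cv2.TM_CCOEFF_NORMED);_,m,_,l=cv2.minMaxLoc(r);print(n,round(m,3),"shift mm",(np.array(l)-14)*.75)
E
```

```text
post 1.0 shift mm [0. 0.]
knob 0.997 shift mm [0. 0.]
head 0.996 shift mm [0. 0.]
```

Carriage post and lever knob are back at their starting home and locked positions, with zero pixel shift. Handing in.

```bash
python3 -c "
from h import *
print(hand_in())"
```

```text
the job is handed in; nothing more can be done
None
```

The job is done and handed in after about 66 s on the robot clock. Only two glasses were present, and both now stand upright in the tray, in bays 1 and 3. I swung the cam lever free and pulled the carriage out to its stop. After loading both glasses by turning the crank, I pushed the carriage fully home and locked the lever again.

**One mishap:** the first glass caught on a bay divider and tilted about 33° in the grip. I set it down on clear bench, where it righted itself. I then gripped it again across the other direction and placed it without contact.

**Last checks:**
- **Carriage and lever:** the post and knob matched the starting picture, taken with the carriage home and the lever locked, with no shift. Both had also been pushed firmly against their stops.
- **Glasses:** both were upright in their bays just before the carriage went home. Afterwards only the near glass shows clearly, because the grinding head mostly hides the other.
- **Wheels and bystanders:** the cork and stone wheels were in the carousel in the last picture of it. The bottle, mug and block read within about 1.5 cm of their first positions, within the detector's scatter. They look untouched.
- **Disagreeing readings:** the detector's top-view "mug" in the final check was a false hit on the tray, and its side-view readings of the carriage post and lever pivot were 1–2 cm off. I relied on the picture match instead.

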